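# Change over the battery packs on the charging bench

### The job

The slim yellow pack in the yellow charger is full: lift it out and stand it in the grey tray. Then take the pile of empty packs apart from the top, and as each comes off seat it gently and fully home in the well of the charger of its own colour, terminal end towards the hood. Let no pack topple, and do not knock over or shove aside the mug or the glue bottle.

Things in the scene. Friction and masses are not known exactly. Their poses are not given: they have to be found in the camera images.
- pack_charged: Full slim yellow battery pack, at first seated in the yellow charger. Housing 100 x 58 x 30 mm (x, y, z), upper half coloured, lower black, on a black terminal block 64 x 36 x 12 mm; 42 mm tall in all. Origin: centre of the block's underside. Housing off-centre: x = -65 to +35 mm (middle and mass centre at -15), z = 12 to 42 mm. +x: terminal end. 0.35 kg +-25%.
- pack_yellow: Empty tall yellow battery pack, at first top of the pile of three. Housing 100 x 60 x 46 mm (x, y, z), upper half coloured, lower black, on a black terminal block 64 x 36 x 12 mm; 58 mm tall in all. Origin: centre of the block's underside. Housing off-centre: x = -65 to +35 mm (middle and mass centre at -15), z = 12 to 58 mm. +x: terminal end. 0.49 kg +-25%.
- pack_red: Empty red battery pack, at first in the middle of the pile. Housing 100 x 58 x 40 mm (x, y, z), upper half coloured, lower black, on a black terminal block 64 x 36 x 12 mm; 52 mm tall in all. Origin: centre of the block's underside. Housing off-centre: x = -65 to +35 mm (middle and mass centre at -15), z = 12 to 52 mm. +x: terminal end. 0.44 kg +-25%.
- pack_blue: Empty tall blue battery pack, at first bottom of the pile. Housing 100 x 60 x 46 mm (x, y, z), upper half coloured, lower black, on a black terminal block 64 x 36 x 12 mm; 58 mm tall in all. Origin: centre of the block's underside. Housing off-centre: x = -65 to +35 mm (middle and mass centre at -15), z = 12 to 58 mm. +x: terminal end. 0.49 kg +-25%.
- charger_yellow: Black charger, yellow hood and stripes, fixed. Holds the slim pack at first. Deck top 30 mm up, x = -70 to 44 mm, 92 mm wide; well 74 x 46 mm, 16 deep, 4 mm bevel. Hood x = 44 to 90 mm, 64 mm high. Origin: bench, under well centre; +x to hood. Seated pack: block in well (5 mm play), +x end to hood, origin over this one 18 mm up, housing on deck.
- charger_red: Black charger, red hood and stripes, fixed. Deck top 30 mm up, x = -70 to 44 mm, 92 mm wide; well 74 x 46 mm, 16 deep, 4 mm bevel. Hood x = 44 to 90 mm, 64 mm high. Origin: bench, under well centre; +x to hood. Seated pack: block in well (5 mm play), +x end to hood, origin over this one 18 mm up, housing on deck.
- charger_blue: Black charger, blue hood and stripes, fixed. Deck top 30 mm up, x = -70 to 44 mm, 92 mm wide; well 74 x 46 mm, 16 deep, 4 mm bevel. Hood x = 44 to 90 mm, 64 mm high. Origin: bench, under well centre; +x to hood. Seated pack: block in well (5 mm play), +x end to hood, origin over this one 18 mm up, housing on deck.
- tray: Shallow grey tray with a black mat, for full packs, fixed: 165 x 135 mm outside (its x, y), walls 4 mm thick and 14 mm high, floor top 4 mm above the bench. Origin: centre of its underside, on the bench. A pack put in it stands on its terminal block.
- mug: Blue coffee mug with handle, loose, 78 mm across and 88 mm tall, 0.3 kg. Origin: centre of its underside. Not to be disturbed.
- glue: White glue bottle with red cap, loose, 52 mm across and 125 mm tall, 0.25 kg. Origin: centre of its underside. Not to be disturbed.
There are look-alikes about, which are no part of the job. Leave any green or orange look-alike of the pack_yellow alone.

How it is judged:
By the outcome, as a careful person would: the job done as asked, in the order asked, and still so for the second after the job is handed in, with the robot touching nothing.
It also fails if it takes over 104 s, if anything falls off the work surface, if the arm or the gripper's body presses on something with over 40 N, if the wrist force passes 120 N, or if a joint passes its speed limit or range.

### The arm

A 6-joint arm with a two-finger parallel gripper is mounted at the origin on the work surface. World frame = base frame: x ahead of the robot, y to its left, z up, the work surface at z = 0. Lengths are in mm, angles in rad, forces in N, time in s.
With the tool pointing down it reaches from about 325 to 775 mm from the base axis. Payload 9.3 kg.
Tool frame: the origin (TCP) lies midway between the tips of the shut fingers; the grasp point (between the pads) lies grip_point_offset behind it (grip_point_offset is the distance from the TCP to the grasp point, in mm); z points along the fingers, y is the line along which they close (so a half turn about z gives the same grasp; the last joint's range is limited). The gripper opens to 85 mm and grips with 20 to 120 N. Pads are 22 mm wide; open, the fingers measure 114 mm over their backs; the gripper's body (76 mm by 85 mm) begins 54 mm behind the grasp point. The pads swing forward as they close: fully open they stand 13 mm farther back than shut.
Start: joints at [0.958, 0.259, 0.021, 1.334, 0, 1.418], TCP at [244.074, 492.874, 231.279] pointing down, gripper open.
Joint ranges: [-3.04, 3.04], [-0.91, 1.82], [-1.04, 1.36], [-1.92, 1.95], [-1.52, 1.45], [-3.14, 3.14]. Speed limits (rad/s): [2.22, 2.22, 2.79, 3.14, 3.14, 3.14].

### API

Orientations are given as [roll, pitch, yaw] about the fixed x, y, z axes, in that order (R = Rz(yaw) Ry(pitch) Rx(roll)).
In Python, from cell import * gives the robot as it stands. The module is installed in compiled form; this text tells all that it offers.
- The arm moves only by the tool step_arm, never from a script. Its argument "rows" is a list of rows, each a list of 3 entries, a list of its own where there are three numbers: the opening, from 0 (shut) to 1 (fully open), then the shift along the tool's x, y, z as a fraction of full scale, then the turn about the tool's z as a fraction of full scale. In form: [[gripper, [dx, dy, dz], twist], ...]. A call has 1 to 5 rows; each row shifts and turns the commanded pose from where the row before left it, along the tool's axes as they then stand; what a row does not reach is not made up. Full scale, the value 1, is 2.5 cm for a shift and 5 degrees for a turn. A row lasts 1/12 s, in which the tool goes at most 41.7 mm and 7.16 degrees, less where a joint would pass 70% of its speed; a pose out of reach is approached as far as the arm can. A call with a number of a shift or a turn outside -1 to 1 is refused whole. A call with a gripper value outside its range is refused whole. The fingers move at their own pace and stop on an object; the grip force is fixed at half the most. Time passes only in rows, so rows that do not move let the fingers close. It gives the time, the measured TCP pose, the force, the opening and the grip force at its end, in the units of the state.
- sense(): the state, without advancing time (a new reading comes with each control period).
- get_image(name): name is "scene" or "top"; returns the picture (400x640x3 uint8, blue, green, red); there is no depth.
- camera_info(name): a dict with "camera_matrix" (3x3 intrinsics, pixels), "rvec" (rotation vector, rad) and "tvec" (3), from world to camera coordinates, as OpenCV has them. Camera axes: x right, y down, z forward; pixel columns grow to the right and rows downward; lengths in mm; the calibration is good to about 2 mm. A picture is of the moment at which its call begins. camera_info takes no time and is no camera call.
- finish_job(): hands the job in; it is judged then, once.
Trained networks look in the newest picture that a camera, given by its name, has taken for a name from the list of things; names that differ only in an ending like _2 or _b are one class to them, and where a whole thing is asked for, a point or a joint stands for the part that bears it (a point fixed in the world has none). Each returns a list of dicts, best first, with "p" (0 to 1); they miss things now and then, are a little off and sometimes report something else, mostly with a low value. They report only what shows in the picture. A call takes as long as a camera call. They do not tell look-alikes from the thing itself.
- silhouettes(query, camera): "mask" (400x640 bool, what is visible of it) and "point" ([column, row] in pixels, amid what is visible of it).
The state is a dict: "time": time; "qpos": joint angles; "dq": joint speeds; "effort": joint torques, N m; "ee_pos": TCP position; "tcp_rot": TCP orientation; "force": force on the tool from outside, world axes, zero at the start; "ft_torque": the same for the moment, N m; "opening": opening from 0.0 (shut) to 1.0 (fully open); "gripper_force": force on a finger pad.
Only numpy, scipy, OpenCV 4.12 (cv2) and the standard library are available. Lean on these libraries where they do the work, as an engineer would, in place of code of your own. Each camera call takes 0.05 s, during which the arm holds its last target. There are 200 camera calls.

## Working session

There is one attempt and no reset: what is moved stays moved. The work goes in short steps, Python scripts to look and compute and a tool call to move; the robot and the scene stay as the last step left them, time stands still between calls to the robot, and variables do not carry over. Pictures are saved under pics/ and viewed, at most 14 in all, crops included, and the job is handed in when it is done.

Besides the shell and the picture viewer there is one more tool, called after "Call:" by a JSON object that holds its "method" and its "body", one argument or row to a line. step_arm: Moves the arm, as the interface text tells. Shift numbers are shares of 2.5 cm and turn numbers shares of 5 degrees, none past 1 either way. Its arguments: {"type":"object","properties":{"rows":{"type":"array"}},"required":["rows"]}

```bash
mkdir -p pics; cat > h.py <<'E'
from cell import *
import numpy as np, cv2
def cam(n):
    c=camera_info(n);return np.array(c["camera_matrix"],float),np.array(c["rvec"],float).reshape(3),np.array(c["tvec"],float).reshape(3)
def proj(n,P):
    K,r,t=cam(n);return cv2.projectPoints(np.array(P,float).reshape(-1,1,3),r,t,K,None)[0].reshape(-1,2)
def ray(n,uv):
    K,r,t=cam(n);R=cv2.Rodrigues(r)[0];d=R.T@np.linalg.inv(K)@np.array([uv[0],uv[1],1.]);return -R.T@t,d/np.linalg.norm(d)
def atz(n,uv,z):
    o,d=ray(n,uv);return o+d*(z-o[2])/d[2]
E
python3 - <<'E'
from h import *
for n in("scene","top"):
    cv2.imwrite(f"pics/{n}0.png",get_image(n)); print(n,ray(n,(320,200)),cam(n)[0][0,0])
print(sense())
for q in ("pack_charged","pack_yellow","pack_red","pack_blue","charger_yellow","charger_red","charger_blue","tray","mug","glue"):
    for n in("scene","top"):
        print(q,n,[(round(d["p"],2),[int(x) for x in d["point"]],int(d["mask"].sum())) for d in silhouettes(q,n)])
E
```

```text
scene (array([883.70342758, 595.04984216, 929.77356335]), array([-0.36354092, -0.57673499, -0.73158373])) 368.6494338491219
top (array([ 333.75230007,  -62.02373272, 1153.88916764]), array([ 0.12248431,  0.00765964, -0.99244089])) 411.3685472512177
{'time': 0.1, 'qpos': array([9.58367624e-01, 2.59155139e-01, 2.08639607e-02, 1.33374781e+00,
       1.30088324e-05, 1.41822687e+00]), 'dq': array([ 0.00131074, -0.00119388, -0.00043604,  0.00023234,  0.00082991,
        0.00025587]), 'effort': array([ 5.90754920e-03, -5.56695521e+01,  3.45068550e+01,  1.16789981e-02,
       -1.55325165e-04,  6.40011905e-06]), 'ee_pos': array([243.93911014, 492.65873965, 230.72654271]), 'tcp_rot': array([-3.14036641e+00, -2.01714727e-04,  2.68173327e+00]), 'force': array([ 0.60547118, -0.00405521, -0.31761047]), 'ft_torque': array([ 0.00624164, -0.00634099, -0.05350195]), 'gripper_force': 0.0, 'opening': 0.9993429986402594}
pack_charged scene [(0.87, [424, 299], 843), (0.32, [294, 134], 634), (0.29, [293, 147], 218)]
pack_charged top [(0.68, [173, 223], 879)]
pack_yellow scene [(0.75, [292, 133], 621), (0.6
[... 265 characters left out ...]
5, [299, 161], 357), (0.37, [425, 299], 895)]
pack_blue top [(0.79, [424, 250], 313)]
charger_yellow scene [(0.68, [406, 316], 1651)]
charger_yellow top [(0.55, [174, 204], 1372)]
charger_red scene [(0.68, [317, 231], 1595), (0.15, [294, 149], 274)]
charger_red top [(0.68, [305, 188], 2069), (0.59, [433, 218], 1174)]
charger_blue scene [(0.79, [253, 208], 1385), (0.26, [237, 163], 394)]
charger_blue top [(0.88, [374, 142], 2119), (0.47, [299, 121], 935)]
tray scene [(0.83, [328, 306], 3060)]
tray top [(0.66, [229, 151], 2781), (0.28, [171, 225], 922)]
mug scene [(0.75, [265, 259], 1092)]
mug top [(0.76, [296, 122], 910)]
glue scene [(0.96, [235, 163], 387)]
glue top [(0.84, [445, 152], 480)]
```

View pics/scene0.png

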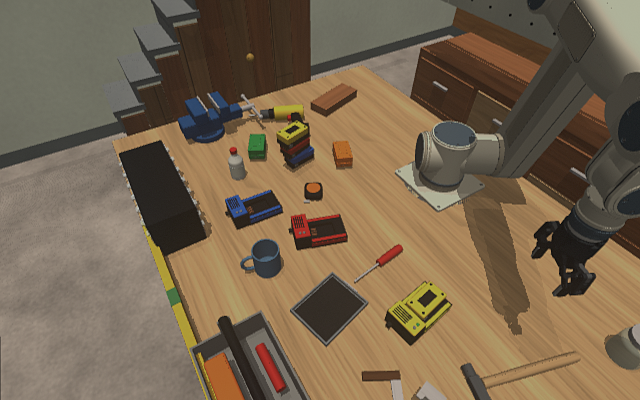

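View pics/top0.png

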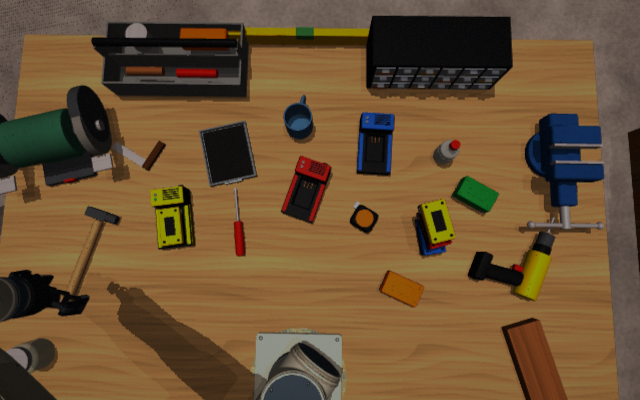

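```bash
python3 - <<'E'
import cv2,numpy as np
s=cv2.imread("pics/scene0.png");t=cv2.imread("pics/top0.png")
c=lambda im,x,y,w,h,W,H:cv2.resize(im[y:y+h,x:x+w],(W,H),interpolation=cv2.INTER_CUBIC)
a=c(s,240,105,120,80,400,300*8//9) if 0 else c(s,240,105,80,60,400,300)
b=c(t,370,175,120,90,400,300)
d=c(s,375,270,90,68,400,300);e=c(t,130,170,80,60,400,300)
cv2.imwrite("pics/m1.png",np.vstack([np.hstack([a,b]),np.hstack([d,e])]))
E
```

```text
(no output)
```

View pics/m1.png

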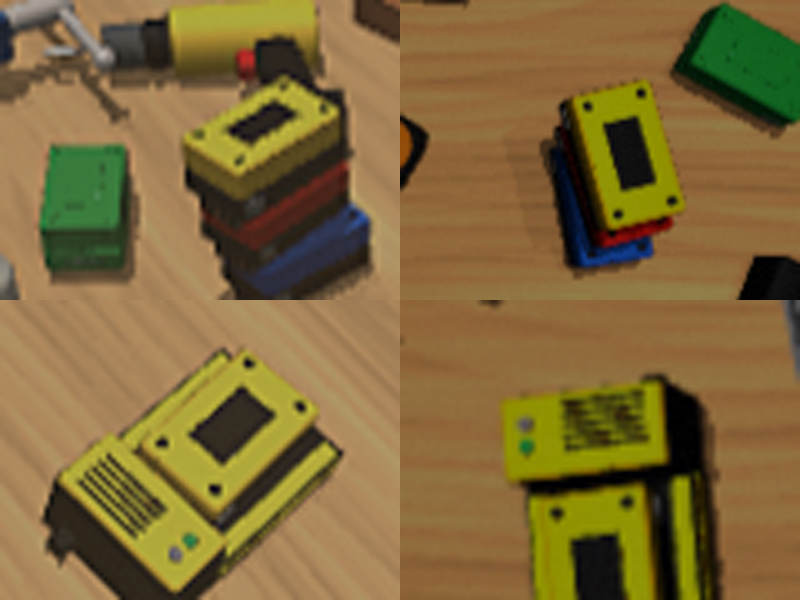

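```bash
python3 - <<'E'
import cv2,numpy as np
s=cv2.imread("pics/scene0.png");t=cv2.imread("pics/top0.png")
g=lambda im:(255*(im/255.)**.5).astype('uint8')
c=lambda im,x,y,w,h,W,H:cv2.resize(g(im[y:y+h,x:x+w]),(W,H),interpolation=cv2.INTER_CUBIC)
cv2.imwrite("pics/m2.png",np.hstack([c(s,268,112,54,60,540,600),c(t,412,195,26*2,120,260,600)]))
E
```

```text
(no output)
```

View pics/m2.png

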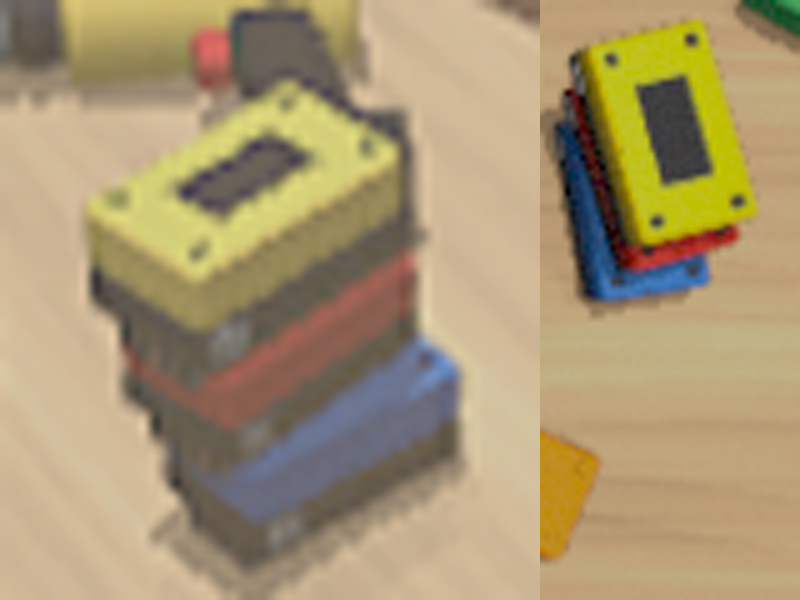

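```bash
cat > fit.py <<'E'
from h import *
from scipy.optimize import minimize
def box(x0,x1,y0,y1,z0,z1): return np.array([[x,y,z] for x in(x0,x1) for y in(y0,y1) for z in(z0,z1)],float)
def T(P,x,y,z,a):
    c,s=np.cos(a),np.sin(a); return np.c_[c*P[:,0]-s*P[:,1]+x,s*P[:,0]+c*P[:,1]+y,P[:,2]+z]
S=8
def render(n,boxes,p):
    m=np.zeros((400*4,640*4),np.uint8)
    for b in boxes:
        h=cv2.convexHull((proj(n,T(b,*p))*4+1.5).astype(np.float32))
        cv2.fillConvexPoly(m,np.round(h*16).astype(np.int32),255,cv2.LINE_8,4)
    return cv2.resize(m,(640,400),interpolation=cv2.INTER_AREA)/255.
def hue(im,lo,hi,smin=90,vmin=50):
    h=cv2.cvtColor(im,cv2.COLOR_BGR2HSV)
    if lo>hi: k=(h[...,0]>=lo)|(h[...,0]<=hi)
    else: k=(h[...,0]>=lo)&(h[...,0]<=hi)
    return k&(h[...,1]>=smin)&(h[...,2]>=vmin)
def hullmask(m,pt,r):
    y,x=np.mgrid[:400,:640]; m=m&(abs(x-pt[0])<r)&(abs(y-pt[1])<r)
    _,l,st,_=cv2.connectedComponentsWithStats(m.astype('uint8')); k=1+np.argmax(st[1:,4]); m=(l==k)
    pts=np.argwhere(m)[:,::-1].astype(np.int32); o=np.zeros((400,640),np.uint8); cv2.fillConvexPoly(o,cv2.convexHull(pts),1); return o
def fit(boxes,masks,p0,free,step=(12,12,8,.15),fixz=None):
    p0=np.array(p0,float)
    def f(q):
        p=p0.copy();p[free]=q
        return sum(((render(n,boxes,p)-m)**2).sum() for n,m in masks.items())
    best=None
    st=np.array(step)[free]
    for k in (1,.4):
        q0=p0[free] if best is None else best.x
        sim=np.vstack([q0]+[q0+np.eye(len(q0))[i]*st[i]*k for i in range(len(q0))])
        best=minimize(f,q0,method='Nelder-Mead',options=dict(initial_simplex=sim,xatol=.05,fatol=.05,maxiter=400))
    p=p0.copy();p[free]=best.x; return p,best.fun
E
cat > a.py <<'E'
from fit import *
S=cv2.imread("pics/scene0.png");Tm=cv2.imread("pics/top0.png")
def both(lo,hi,ps,pt,r): return {"scene":hullmask(hue(S,lo,hi),ps,r),"top":hullmask(hue(Tm,lo,hi),pt,r)}
m=both(24,34,(293,132),(435,223),26); print({k:v.sum() for k,v in m.items()})
x0=atz("top",(436,223),160); a0=np.radians(10); 
# local +x along world +x assumed; box relative to housing centre
b=[box(-50,50,-30,30,-23,0)]
print("pile top (centre of housing top)",fit(b,m,[x0[0],x0[1],160,a0],[0,1,2,3]), x0)
m2={}
for n,im,pt in(("scene",S,(431,297)),("top",Tm,(173,226))):
    k=hue(im,24,34);m2[n]=k
    print(n,k[pt[1]-30:pt[1]+30,pt[0]-30:pt[0]+30].sum())
for n,pt in (("top",(436,223)),):pass
for q,uvs in {"bench pts":[(0,0)]}.items():pass
E
python3 a.py
```

```text
{'scene': np.uint64(321), 'top': np.uint64(1026)}
pile top (centre of housing top) (array([ 4.10731192e+02, -3.42351697e+02,  1.65970102e+02,  2.42960013e-01]), np.float64(277.1715032679739)) [ 404.92855737 -334.84097131  160.        ]
scene 1188
top 1177
```

```bash
python3 - <<'E'
from fit import *
S=cv2.imread("pics/scene0.png");H=cv2.cvtColor(S,cv2.COLOR_BGR2HSV)
for p in [(285,130),(283,140),(293,143),(305,132),(300,126),(296,148),(305,143),(300,162),(305,157),(340,200),(280,152),(330,140),(278,135)]: print(p,H[p[1],p[0]])
print([ (p,H[p[1],p[0]].tolist()) for p in [(245,150),(345,190)]])
E
```

```text
(285, 130) [ 27 151 101]
(283, 140) [ 22 169  98]
(293, 143) [18 98 39]
(305, 132) [ 21 164  92]
(300, 126) [ 28 173 180]
(296, 148) [  6 169  71]
(305, 143) [  6 163  75]
(300, 162) [ 17 110  44]
(305, 157) [124  62  58]
(340, 200) [ 16 119 173]
(280, 152) [ 16 115 126]
(330, 140) [ 16 121 164]
(278, 135) [ 21 166  89]
[((245, 150), [16, 119, 163]), ((345, 190), [17, 119, 171])]
```

```bash
cat > b.py <<'E'
from fit import *
S=cv2.imread("pics/scene0.png");Tm=cv2.imread("pics/top0.png");I={"scene":S,"top":Tm}
reg={"scene":(268,112,54,60),"top":(405,190,60,75)}
cls=lambda im:[hue(im,19,36,140,40),hue(im,175,9,140,40),hue(im,100,132,60,40)]
ob={n:[k.astype(float) for k in cls(I[n])] for n in I}
# packs: (half width, coloured half h, black h, top z)
tops=[58+52+58,110,58]; hw=[30,29,30]; hh=[46,40,46]
def layers(n,q,s=4):
    x,y,w,h=reg[n]; m=np.zeros((h*s,w*s),np.uint8)
    for i in (2,1,0):
        p=q[3*i:3*i+3]; zt=tops[i]
        for b,v in ((box(-50,50,-hw[i],hw[i],-hh[i],-hh[i]/2),9),(box(-50,50,-hw[i],hw[i],-hh[i]/2,0),i+1)):
            uv=proj(n,T(b,p[0],p[1],zt,p[2]/50)); uv=((uv-[x,y])*s+s/2-.5).astype(np.float32)
            cv2.fillConvexPoly(m,np.round(cv2.convexHull(uv)*16).astype(np.int32),v,cv2.LINE_8,4)
    return [cv2.resize((m==k).astype(np.float32),(w,h),interpolation=cv2.INTER_AREA) for k in (1,2,3)]
def obs(n):
    x,y,w,h=reg[n]; o=[k[y:y+h,x:x+w].copy() for k in ob[n]]
    hm=cv2.morphologyEx(o[0].astype('uint8'),cv2.MORPH_CLOSE,np.ones((3,3)))
    _,l,st,_=cv2.connectedComponentsWithStats(hm); k=1+np.argmax(st[1:,4]); c=cv2.findContours((l==k).astype('uint8'),cv2.RETR_EXTERNAL,cv2.CHAIN_APPROX_NONE)[0]
    f=np.zeros_like(hm); cv2.drawContours(f,c,-1,1,-1); o[0]=f.astype(float); return o
O={n:obs(n) for n in I}
f=lambda q:sum(((a-b)**2).sum() for n in I for a,b in zip(layers(n,q),O[n]))
if __name__=="__main__":
    a0=.24*50; q=np.array([410,-342,a0,406,-340,a0,400,-335,a0])
    for k in (8,4,2):
        r=minimize(f,q,method='Nelder-Mead',options=dict(initial_simplex=np.vstack([q]+[q+np.eye(9)[i]*k for i in range(9)]),maxiter=1500,xatol=.05,fatol=.05,adaptive=True)); q=r.x; print(r.fun,np.round(q,1))
    np.save("pile.npy",q)
    out=[]
    for n in I:
        x,y,w,h=reg[n]; s=600//h if n=="scene" else 8
        v=cv2.resize((255*(I[n][y:y+h,x:x+w]/255.)**.5).astype('uint8'),(w*10 if n=="scene" else 26*10,600)) if n=="scene" else None
        if n=="scene":
            for i in range(3):
                p=q[3*i:3*i+3]
                for sg,col in ((1,(0,255,0)),(-1,(255,255,255))):
                    B=box(15-32,15+32,-18,18,-hh[i]-12,-hh[i]) if sg>0 else box(-15-32,-15+32,-18,18,-hh[i]-12,-hh[i])
                    if i!=2: continue
                    P=T(B,p[0],p[1],tops[i],p[2]/50); uv=((proj(n,P)-[x,y]+.5)*10).astype(int)
                    for a in range(8):
                        for b in range(a):
                            if bin(a^b).count('1')==1: cv2.line(v,tuple(map(int,uv[a])),tuple(map(int,uv[b])),col,1)
                P=T(box(-50,50,-hw[i],hw[i],-hh[i],0),p[0],p[1],tops[i],p[2]/50); uv=((proj(n,P)-[x,y]+.5)*10).astype(int)
                for a in range(8):
                    for b in range(a):
                        if bin(a^b).count('1')==1: cv2.line(v,tuple(map(int,uv[a])),tuple(map(int,uv[b])),(255,255,0) if i!=1 else (0,0,255),1)
            raw=cv2.resize((255*(I[n][y+30:y+h,x:x+w-28+2]/255.)**.4).astype('uint8'),(260,300),interpolation=cv2.INTER_CUBIC)
            raw2=cv2.resize((255*(I[n][y+30:y+h,x+22:x+50]/255.)**.4).astype('uint8'),(260,300),interpolation=cv2.INTER_CUBIC)
            cv2.imwrite("pics/m3.png",np.hstack([v,np.vstack([raw,raw2])]))
E
python3 b.py
```

```text
Traceback (most recent call last):
  File "b.py", line 26, in <module>
    r=minimize(f,q,method='Nelder-Mead',options=dict(initial_simplex=np.vstack([q]+[q+np.eye(9)[i]*k for i in range(9)]),maxiter=1500,xatol=.05,fatol=.05,adaptive=True)); q=r.x; print(r.fun,np.round(q,1))
  File "b.py", line 22, in <lambda>
    f=lambda q:sum(((a-b)**2).sum() for n in I for a,b in zip(layers(n,q),O[n]))
               ~~~^^^^^^^^^^^^^^^^^^^^^^^^^^^^^^^^^^^^^^^^^^^^^^^^^^^^^^^^^^^^^^
  File "b.py", line 22, in <genexpr>
    f=lambda q:sum(((a-b)**2).sum() for n in I for a,b in zip(layers(n,q),O[n]))
                                                              ~~~~~~^^^^^
  File "b.py", line 13, in layers
    uv=proj(n,T(b,p[0],p[1],zt,p[2]/50)); uv=((uv-[x,y])*s+s/2-.5).astype(np.float32)
  File "h.py", line 6, in proj
    K,r,t=cam(n);return cv2.projectPoints(np.array(P,float).reshape(-1,1,3),r,t,K,None)[0].reshape(-1,2)
          ~~~^^^
  File "h.py", line 4, in cam
    c=camera_info(n);return np.array(c["camera_matrix"],float),np.array(c["rvec"],float).reshape(3),np.array(c["tvec"],float).reshape(3)
ValueError: time passes only in moves, steps and waits
```

```bash
sed -i 's/^import numpy as np, cv2/import numpy as np, cv2, functools/; s/^def cam(n)/@functools.cache\ndef cam(n)/' h.py; python3 b.py
```

```text
254.4609375 [ 410.9 -339.    13.5  399.9 -348.6   14.2  382.  -356.5    5.6]
253.73828125 [ 410.9 -339.    13.5  399.9 -348.6   14.2  382.  -356.5    5.5]
253.73828125 [ 410.9 -339.    13.5  399.9 -348.6   14.2  382.  -356.5    5.5]
```

View pics/m3.png

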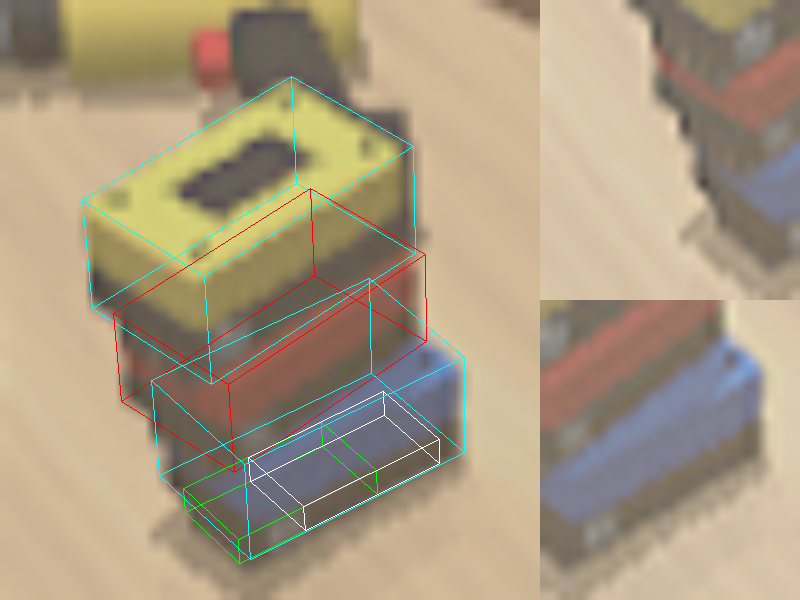

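```bash
cat > b2.py <<'E'
import b; from b import *
b.cls=lambda im:[hue(im,19,36,140,40),hue(im,172,10,135,45),hue(im,98,160,35,30)]
for n in I: ob[n]=[k.astype(float) for k in b.cls(I[n])]
b.O={n:obs(n) for n in I}
def g(v):
    for i in range(3): tops[i]=v[9+i]
    return b.f(v[:9])
best=None
for zs in ((168,110,58),(150,98,58),(156,104,58)):
    q=np.array([410,-340,12,402,-342,11,392,-345,9,*zs],float)
    for k in (10,5,2.5):
        r=minimize(g,q,method='Nelder-Mead',options=dict(initial_simplex=np.vstack([q]+[q+np.eye(12)[i]*k for i in range(12)]),maxiter=2500,xatol=.05,fatol=.05,adaptive=True)); q=r.x
    print(r.fun,np.round(q,1))
    if best is None or r.fun<best.fun: best=r
np.save("pile.npy",best.x); g(best.x)
rows=[]
for n in I:
    L=layers(n,best.x[:9]); x,y,w,h=reg[n]
    for im in (np.dstack([L[2],L[0],L[1]]),np.dstack([b.O[n][2],b.O[n][0],b.O[n][1]])):
        rows.append(cv2.resize((im*255).astype('uint8'),(400,300),interpolation=cv2.INTER_NEAREST))
cv2.imwrite("pics/m4.png",np.vstack([np.hstack(rows[:2]),np.hstack(rows[2:])]))
E
python3 b2.py
```

```text
275.296875 [ 411.  -339.6   13.7  400.3 -347.6   15.8  382.8 -352.6    8.2  167.
  111.9   63.2]
237.49609375 [ 411.1 -339.9   13.7  400.2 -348.7   14.3  382.6 -355.2    6.4  166.4
  109.6   55.7]
243.47265625 [ 411.1 -339.4   13.8  400.  -348.4   14.9  382.7 -354.7    7.4  167.
  110.9   55.6]
```

View pics/m4.png

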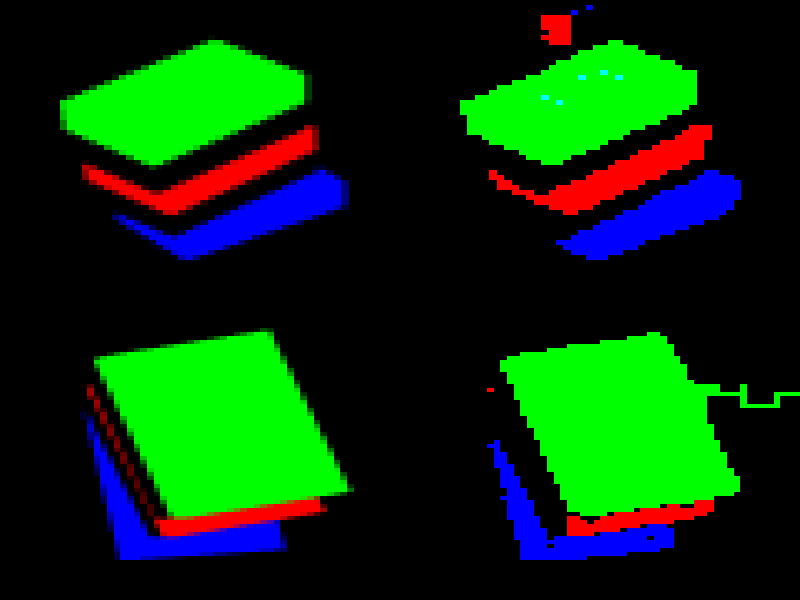

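```bash
python3 - <<'E'
from fit import *
q=np.load("pile.npy");S=cv2.imread("pics/scene0.png");H=cv2.cvtColor(S,cv2.COLOR_BGR2HSV)
# mark location on +y face, local to housing centre
for i,uv in ((0,(268+22.5,112+33.2)),(1,(268+25.2,112+43)),(2,(268+28.2,112+52.8))):
    x,y,a=q[3*i],q[3*i+1],q[3*i+2]/50; nrm=np.array([-np.sin(a),np.cos(a),0]);ax=np.array([np.cos(a),np.sin(a),0])
    o,d=ray("scene",uv);p0=np.array([x,y,q[9+i]])+nrm*30
    P=o+d*((p0-o)@nrm)/(d@nrm); print(i,(P-p0)@ax,P[2]-q[9+i])
print(H[158:176,280:320,2])
g=lambda im:(255*np.clip(im/160.,0,1)**.5).astype('uint8')
c=lambda im,x,y,w,h,W,H:cv2.resize(g(im[y:y+h,x:x+w]),(W,H),interpolation=cv2.INTER_CUBIC)
t=cv2.imread("pics/top0.png")
cv2.imwrite("pics/m5.png",np.hstack([c(S,384,274,72,72,600,600),c(t,160,180,24,72,200,600)]))
E
```

```text
0 39.859609893096646 -30.40146749750207
1 38.528914431430586 -28.761871036590534
2 34.186929521281 -37.60971943928404
[[175 175 178 174  85  31  42  44  54  41  45  42  53  69  87  77  72  60
   57  60  61  62  61  53  54  45  45  44  41  42  40  52  73  81 119 184
  176 175 174 175]
 [175 175 178 178  83  28  40  42  45  42  48  55  71  77  74  64  58  60
   59  60  63  55  52  45  44  43  42  40  39  51  71  81 101  98 140 177
  176 175 175 174]
 [174 173 176 178 130  20  34  40  44  50  52  62  61  62  57  60  59  61
   62  63  53  44  43  43  40  40  40  53  73  84  99  98 131 130 165 164
  176 175 174 174]
 [173 174 175 180 185 122  33  39  42  42  55  64  61  63  61  61  62  62
   54  52  44  44  44  41  41  44  61  83 102  97  94 130 165 166 165 164
  175 175 174 175]
 [175 174 175 179 185 166  69  36  43  41  44  56  60  64  62  63  54  52
   43  43  44  41  42  38  51  78  90  95  95 128 128 163 156 163 171 170
  173 175 175 174]
 [174 175 176 178 155 103 102  34  41  42  42  42  46  58  54  52  50  52
   45  42  39  38  51  72  81  99  97 127 126 165 163 161 159 169 169 169
[... 1324 characters left out ...]
 171 165 165
  167 172 173 170]
 [168 173 175 176 174 173 161 163 170 172 174 169 123 126 131 164 153 147
  153 156 153 150 150 159 158 169 171 172 168 163 163 172 174 175 171 166
  165 169 172 174]
 [164 169 175 175 175 175 172 162 168 169 170 172 167 164 163 161 156 148
  146 152 155 152 156 164 167 166 167 171 170 167 161 164 172 175 176 171
  165 164 169 172]
 [159 164 171 175 175 175 174 173 172 168 167 167 169 163 159 158 159 154
  146 145 154 159 166 162 162 166 167 170 171 169 166 162 168 173 174 175
  169 166 167 168]
 [162 160 164 171 175 175 175 174 173 171 168 170 167 169 164 159 158 156
  152 153 154 168 167 164 161 162 167 169 168 169 167 166 166 168 173 175
  175 171 169 167]]
```

View pics/m5.png

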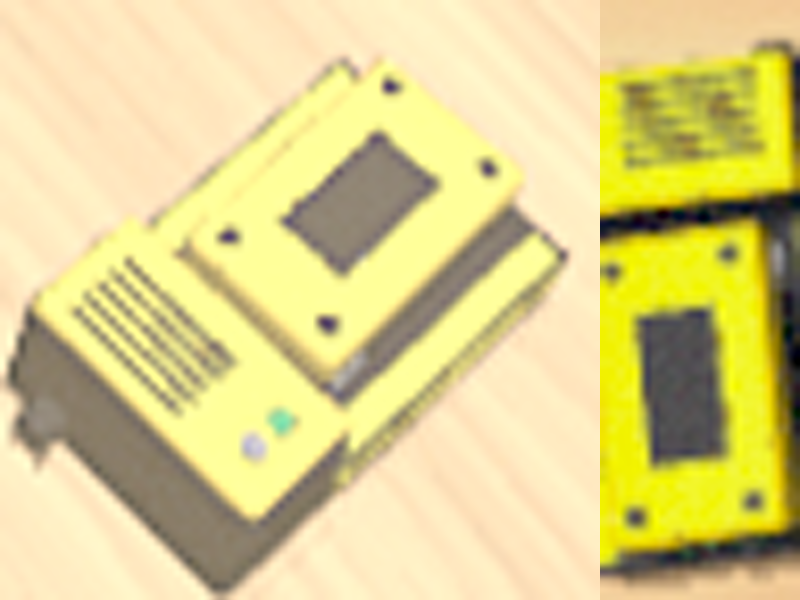

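```bash
cat > c.py <<'E'
from fit import *
I={"scene":cv2.imread("pics/scene0.png"),"top":cv2.imread("pics/top0.png")}
def nonwood(im):
    h=cv2.cvtColor(im,cv2.COLOR_BGR2HSV).astype(int)
    return ((h[...,2]<72)|(h[...,0]<11)|(h[...,0]>20)|(h[...,1]>165)).astype('uint8')
def region(n,pt,r):
    m=cv2.morphologyEx(nonwood(I[n]),cv2.MORPH_OPEN,np.ones((3,3)));y,x=np.mgrid[:400,:640]; m=m*((abs(x-pt[0])<r)&(abs(y-pt[1])<r))
    _,l,st,_=cv2.connectedComponentsWithStats(m.astype('uint8'));k=1+np.argmax(st[1:,4]);m=(l==k).astype('uint8')
    c=cv2.findContours(m,cv2.RETR_EXTERNAL,cv2.CHAIN_APPROX_NONE)[0];f=np.zeros_like(m);cv2.drawContours(f,c,-1,1,-1);return f
B={}
view=[]
for nm,ps,pt,a in (("yellow",(412,308),(172,217),.1),("red",(317,231),(305,189),-.3),("blue",(253,208),(375,143),0)):
    m={"scene":region("scene",ps,45),"top":region("top",pt,40)}
    x0=atz("top",pt,30)
    for w in (46,40):
        bx=[box(-70,44,-46,46,0,30),box(44,90,-w,w,0,64)]
        if nm=="yellow": bx.append(box(-65,35,-29,29,30,60))
        p,c=fit(bx,m,[x0[0]-10,x0[1],0,a],[0,1,3]); 
        pz,cz=fit(bx,m,p,[0,1,2,3]); print(nm,w,np.round(p,3),round(c),np.round(pz,3),round(cz),[int(v.sum()) for v in m.values()])
        if w==46: B[nm]=p; 
        if w==46:
          for n,q in (("scene",ps),("top",pt)):
            cr=I[n].copy(); e=(render(n,bx,p)>.5).astype('uint8'); k=m[n]
            big=cv2.resize(cr[q[1]-40:q[1]+40,q[0]-40:q[0]+40],(266,266),interpolation=cv2.INTER_CUBIC)
            for mm,col in ((e,(255,0,255)),(k,(0,255,0))):
                mb=cv2.resize(mm[q[1]-40:q[1]+40,q[0]-40:q[0]+40],(266,266)); cv2.drawContours(big,cv2.findContours(mb,cv2.RETR_LIST,cv2.CHAIN_APPROX_NONE)[0],-1,col,1)
            view.append(big)
# tray
m={"scene":region("scene",(329,308),42),"top":region("top",(229,153),34)}
x0=atz("top",(229,153),10)
for a in (.1,.1+np.pi/2):
    p,c=fit([box(-82.5,82.5,-67.5,67.5,0,14)],m,[x0[0],x0[1],0,a],[0,1,3]); print("tray",np.round(p,3),round(c))
cv2.imwrite("pics/m6.png",np.vstack([np.hstack(view[0::2]),np.hstack(view[1::2])]))
for nm,q in (("mug",(296,122)),("glue",(445,152))): print(nm,atz("top",q,44),atz("top",q,90))
print("mug scene",atz("scene",(266,259),44),"glue scene",atz("scene",(237,163),60))
np.savez("ch.npz",**B)
E
python3 c.py
```

```text
yellow 46 [4.07759e+02 3.50600e+02 0.00000e+00 1.40000e-01] 185 [ 4.07524e+02  3.50739e+02 -3.11000e+00  1.40000e-01] 163 [2346, 2342]
yellow 40 [4.08301e+02 3.50725e+02 0.00000e+00 1.45000e-01] 227 [ 4.07985e+02  3.50912e+02 -1.65900e+00  1.45000e-01] 216 [2346, 2342]
red 46 [ 4.92299e+02 -1.14300e+01  0.00000e+00 -3.18000e-01] 143 [ 4.92705e+02 -1.18740e+01 -2.68100e+00 -3.20000e-01] 125 [1566, 2115]
red 40 [ 4.92972e+02 -1.11130e+01  0.00000e+00 -3.12000e-01] 179 [ 4.92978e+02 -1.17130e+01 -2.69200e+00 -3.16000e-01] 164 [1566, 2115]
blue 46 [ 6.23648e+02 -2.04196e+02  0.00000e+00 -4.90000e-02] 134 [ 6.23954e+02 -2.04491e+02 -1.60300e+00 -4.70000e-02] 130 [1405, 2121]
blue 40 [ 6.23951e+02 -2.04014e+02  0.00000e+00 -4.50000e-02] 160 [ 6.23961e+02 -2.04104e+02 -1.37000e-01 -4.30000e-02] 159 [1405, 2121]
tray [6.05597e+02 2.12019e+02 0.00000e+00 2.39000e-01] 750
tray [613.818 200.636   0.      1.738] 1863
mug [688.76290742  17.01554343  44.        ] [674.04928698  13.73971481  90.        ]
glue [ 609.15503188 -395.17613141   44.        ] [ 597.740806  -381.3684371   90.       ]
mug scene [696.49019427  13.11795483  44.        ] glue scene [ 609.41511323 -395.67315617   60.        ]
```

View pics/m6.png

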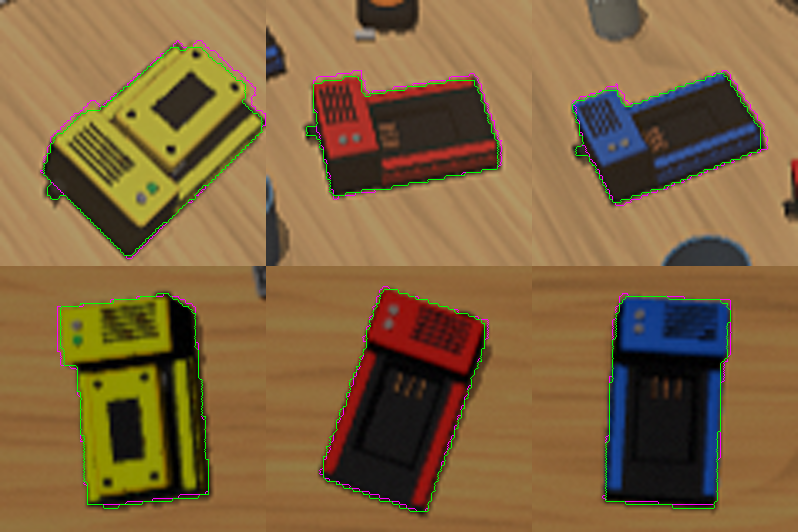

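```bash
cat > plan.py <<'E'
from h import *
import sys
def wrap(a): return (a+np.pi)%(2*np.pi)-np.pi
# usage: plan.py g x y z yaw(rad) [x y z yaw ...] : waypoints of TCP
s=sense(); p=np.array(s["ee_pos"]);yaw=s["tcp_rot"][2]
g=float(sys.argv[1]); w=np.array(sys.argv[2:],float).reshape(-1,4)
for t in w:
    D=t[:3]-p; da=wrap(t[3]-yaw)
    n=1
    while True:
        rows=[];q=p.copy();a=yaw
        for k in range(n):
            d=(t[:3]-q)/(n-k); c,sn=np.cos(a),np.sin(a)
            loc=np.array([c*d[0]+sn*d[1], sn*d[0]-c*d[1], -d[2]])/25
            tw=-np.degrees(wrap(t[3]-a))/(n-k)/5
            loc=np.round(loc,2);tw=round(float(tw),2); rows.append([g,[float(v)+0 for v in loc],tw])
            q=q+25*np.array([c*loc[0]+sn*loc[1], sn*loc[0]-c*loc[1], -loc[2]]); a=a-np.radians(5*tw)
        if max(max(map(abs,r[1]+[r[2]])) for r in rows)<=1 and max(np.linalg.norm(r[1]) for r in rows)<1.5: break
        n+=1
    for i in range(0,n,5): print(str(rows[i:i+5]).replace(" ",""))
    print("--",np.round(q,1),round(a,3)); p,yaw=q,a
E
python3 - <<'E'
from h import *
import cell; print([n for n in dir(cell) if not n.startswith('_')], getattr(cell,'grip_point_offset',None))
print(np.mean([atz("top",u,12) for u in [(201,131),(244,122),(256,178),(211,186)]],0))
c=np.load("ch.npz"); q=np.load("pile.npy")
for k in c: print(k,c[k][:2]-15*np.array([np.cos(c[k][3]),np.sin(c[k][3])]),c[k][3])
print(q[:9].reshape(3,3)/[1,1,50])
E
```

```text
['Unreachable', 'camera_info', 'finish_job', 'get_image', 'grip_point_offset', 'sense', 'silhouettes'] 18.700000000000003
[602.39441236 210.64134058  12.        ]
yellow [392.90645255 348.5020432 ] 0.14034699423171731
red [478.05154969  -6.73882961] -0.31810637930159186
blue [ 608.66553558 -203.46504775] -0.04873952556731603
[[ 4.11061170e+02 -3.39871416e+02  2.73278175e-01]
 [ 4.00236003e+02 -3.48746544e+02  2.85976429e-01]
 [ 3.82565290e+02 -3.55170566e+02  1.28254433e-01]]
```

```bash
python3 plan.py 1 393 348.5 110 3.282 393 348.5 27.5 3.282
```

```text
[[1.0,[-0.99,-0.32,0.61],-0.86],[1.0,[-0.96,-0.39,0.61],-0.86],[1.0,[-0.93,-0.46,0.61],-0.86],[1.0,[-0.89,-0.53,0.6],-0.86],[1.0,[-0.85,-0.59,0.61],-0.86]]
[[1.0,[-0.8,-0.66,0.6],-0.86],[1.0,[-0.75,-0.71,0.61],-0.86],[1.0,[-0.7,-0.77,0.6],-0.86]]
-- [392.9 348.5 110. ] 3.282
[[1.0,[0.0,0.0,0.83],0.0],[1.0,[0.0,0.0,0.82],0.0],[1.0,[0.0,0.0,0.83],0.0],[1.0,[0.0,0.0,0.82],0.0]]
-- [392.9 348.5  27.5] 3.282
```

Call:
{"method": "step_arm", "body": {
  "rows": [
    [1,[-0.99,-0.32,0.61],-0.86],
    [1,[-0.96,-0.39,0.61],-0.86],
    [1,[-0.93,-0.46,0.61],-0.86],
    [1,[-0.89,-0.53,0.6],-0.86],
    [1,[-0.85,-0.59,0.61],-0.86]
  ]
}}

```text
time: 1.52
ee_pos: [337.8, 401.8, 154.8]
tcp_rot: [3.141, 0.0, 3.061]
force: [0.3, 0.9, -0.2]
opening: 1.003
gripper_force: 0.0
```

Call:
{"method": "step_arm", "body": {
  "rows": [
    [1,[-0.8,-0.66,0.6],-0.86],
    [1,[-0.75,-0.71,0.61],-0.86],
    [1,[-0.7,-0.77,0.6],-0.86],
    [1,[0,0,0],0],
    [1,[0,0,0],0]
  ]
}}

```text
time: 1.93
ee_pos: [393.4, 347.5, 109.3]
tcp_rot: [-3.141, -0.002, -3.004]
force: [-0.7, 0.0, -0.1]
opening: 0.999
gripper_force: 0.0
```

Call:
{"method": "step_arm", "body": {
  "rows": [
    [1,[0,0,0.9],0],
    [1,[0,0,0.9],0],
    [1,[0,0,0.8],0],
    [1,[0,0,0.65],0],
    [1,[0,0,0],0]
  ]
}}

```text
time: 2.35
ee_pos: [391.2, 348.4, 26.7]
tcp_rot: [-3.14, -0.003, -3.001]
force: [0.2, 0.2, -0.2]
opening: 0.998
gripper_force: 0.0
```

Call:
{"method": "step_arm", "body": {
  "rows": [
    [0,[0,0,0],0],
    [0,[0,0,0],0],
    [0,[0,0,0],0],
    [0,[0,0,0],0],
    [0,[0,0,0],0]
  ]
}}

```text
time: 2.77
ee_pos: [393.5, 349.4, 30.5]
tcp_rot: [3.14, 0.002, -3.001]
force: [-2.0, 0.3, 7.3]
opening: 0.668
gripper_force: 64.5
```

Call:
{"method": "step_arm", "body": {
  "rows": [
    [0,[0,0,0],0],
    [0,[0,0,0],0]
  ]
}}

```text
time: 2.93
ee_pos: [393.6, 349.4, 30.6]
tcp_rot: [3.14, 0.003, -3.001]
force: [-2.4, 1.1, 6.9]
opening: 0.672
gripper_force: 64.5
```

Call:
{"method": "step_arm", "body": {
  "rows": [
    [0,[0,0,-0.5],0],
    [0,[0,0,-0.8],0],
    [0,[0,0,-1],0],
    [0,[0,0,-1],0],
    [0,[0,0,-0.5],0]
  ]
}}

```text
time: 3.35
ee_pos: [393.6, 349.1, 127.3]
tcp_rot: [3.14, 0.003, -3.001]
force: [-0.0, 1.5, -2.8]
opening: 0.669
gripper_force: 65.9
```

```bash
python3 plan.py 0 604 211 85 3.38 | tee /dev/stderr >/dev/null; python3 -c "
from h import *;s=sense();print(s['ee_pos'],s['tcp_rot'],s['force'],s['opening'])
cv2.imwrite('pics/g1.png',get_image('scene'))"
```

```text
[393.62455297 349.11611815 127.2838028 ] [ 3.13997536  0.00342637 -3.00108861] [-0.03966987  1.48846606 -2.77646934] 0.669143615029564[[0.0,[-0.94,-0.83,0.21],-0.14],[0.0,[-0.94,-0.84,0.21],-0.14],[0.0,[-0.92,-0.85,0.21],-0.14],[0.0,[-0.91,-0.87,0.21],-0.14],[0.0,[-0.9,-0.88,0.21],-0.14]]
[[0.0,[-0.9,-0.89,0.21],-0.14],[0.0,[-0.88,-0.9,0.22],-0.14],[0.0,[-0.87,-0.9,0.21],-0.14]]
-- [603.9 211.1  85. ] -2.903
```

Call:
{"method": "step_arm", "body": {
  "rows": [
    [0,[-0.94,-0.83,0.21],-0.14],
    [0,[-0.94,-0.84,0.21],-0.14],
    [0,[-0.92,-0.85,0.21],-0.14],
    [0,[-0.91,-0.87,0.21],-0.14],
    [0,[-0.9,-0.88,0.21],-0.14]
  ]
}}

```text
time: 3.82
ee_pos: [525.0, 261.2, 97.0]
tcp_rot: [3.142, -0.0, -2.939]
force: [-0.2, 0.3, -3.6]
opening: 0.668
gripper_force: 65.7
```

Call:
{"method": "step_arm", "body": {
  "rows": [
    [0,[-0.9,-0.89,0.21],-0.14],
    [0,[-0.88,-0.9,0.22],-0.14],
    [0,[-0.87,-0.9,0.21],-0.14],
    [0,[0,0,0],0],
    [0,[0,0,0],0]
  ]
}}

```text
time: 4.23
ee_pos: [603.8, 209.2, 80.2]
tcp_rot: [3.141, -0.002, -2.906]
force: [-0.0, 0.7, -3.9]
opening: 0.667
gripper_force: 65.8
```

Call:
{"method": "step_arm", "body": {
  "rows": [
    [0,[0,0,0.8],0],
    [0,[0,0,0.8],0],
    [0,[0,0,0.6],0],
    [0,[0,0,0.3],0],
    [0,[0,0,0],0]
  ]
}}

```text
time: 4.65
ee_pos: [601.8, 211.1, 18.0]
tcp_rot: [3.141, -0.002, -2.902]
force: [0.1, -0.5, -4.0]
opening: 0.669
gripper_force: 65.6
```

Still ~1.5 mm above the mat; look while touching down.

Call:
{"method": "step_arm", "body": {
  "rows": [
    [0,[0,0,0.04],0],
    [0,[0,0,0.04],0],
    [0,[0,0,0],0]
  ]
}}

```text
time: 4.9
ee_pos: [603.5, 210.7, 17.8]
tcp_rot: [-3.141, 0.001, -2.903]
force: [-0.4, -0.0, -3.2]
opening: 0.671
gripper_force: 65.6
```

```bash
python3 -c "
from h import *
a=get_image('scene');b=get_image('top')
c=lambda im,x,y,w,h,W,H:cv2.resize(im[y:y+h,x:x+w],(W,H),interpolation=cv2.INTER_CUBIC)
cv2.imwrite('pics/g2.png',np.hstack([c(a,260,220,150,150,400,400),c(b,150,90,150,150,400,400)]))"
```

```text
(no output)
```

View pics/g2.png

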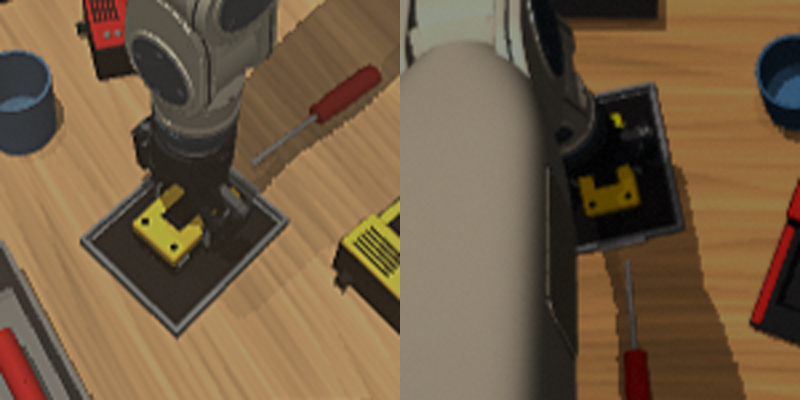

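Call:
{"method": "step_arm", "body": {
  "rows": [
    [0,[0,0,0.05],0],
    [0,[0,0,0.04],0],
    [0,[0,0,0],0]
  ]
}}

```text
time: 5.25
ee_pos: [603.6, 210.5, 16.5]
tcp_rot: [3.142, 0.002, -2.903]
force: [-3.6, -0.9, 9.3]
opening: 0.668
gripper_force: 67.1
```

Call:
{"method": "step_arm", "body": {
  "rows": [
    [0,[0,0,0.04],0],
    [0,[0,0,0.04],0],
    [0,[0,0,0],0]
  ]
}}

```text
time: 5.5
ee_pos: [603.6, 210.6, 16.4]
tcp_rot: [-3.142, 0.003, -2.903]
force: [-10.5, -3.2, 26.1]
opening: 0.667
gripper_force: 69.1
```

Call:
{"method": "step_arm", "body": {
  "rows": [
    [0,[0,0,-0.08],0],
    [1,[0,0,0],0],
    [1,[0,0,0],0],
    [1,[0,0,0],0],
    [1,[0,0,0],0]
  ]
}}

```text
time: 5.92
ee_pos: [603.3, 210.5, 14.6]
tcp_rot: [3.142, -0.0, -2.903]
force: [-0.7, 0.2, -0.5]
opening: 1.003
gripper_force: 0.0
```

Call:
{"method": "step_arm", "body": {
  "rows": [
    [1,[0,0,0],0],
    [1,[0,0,-0.5],0],
    [1,[0,0,-0.8],0],
    [1,[0,0,-1],0],
    [1,[0,0,-1],0]
  ]
}}

```text
time: 6.33
ee_pos: [602.9, 210.4, 97.6]
tcp_rot: [3.142, -0.002, -2.903]
force: [0.4, -0.7, 0.3]
opening: 0.997
gripper_force: 0.0
```

Call:
{"method": "step_arm", "body": {
  "rows": [
    [1,[0,0,-1],0],
    [1,[0,0,-1],0],
    [1,[0,0,-1],0],
    [1,[0,0,0],0]
  ]
}}

```text
time: 6.67
ee_pos: [605.0, 210.9, 177.5]
tcp_rot: [-3.141, 0.007, -2.903]
force: [-0.1, -0.1, -0.1]
opening: 1.0
gripper_force: 0.0
```

```bash
python3 plan.py 1 411 -340 215 3.415
```

```text
[[1.0,[0.64,-0.98,-0.08],-0.02],[1.0,[0.64,-0.98,-0.07],-0.02],[1.0,[0.64,-0.98,-0.08],-0.02],[1.0,[0.64,-0.98,-0.07],-0.02],[1.0,[0.64,-0.97,-0.08],-0.02]]
[[1.0,[0.65,-0.97,-0.07],-0.02],[1.0,[0.65,-0.97,-0.08],-0.02],[1.0,[0.65,-0.97,-0.07],-0.02],[1.0,[0.65,-0.97,-0.08],-0.02],[1.0,[0.65,-0.97,-0.07],-0.02]]
[[1.0,[0.65,-0.97,-0.08],-0.02],[1.0,[0.66,-0.97,-0.07],-0.02],[1.0,[0.66,-0.96,-0.08],-0.02],[1.0,[0.66,-0.96,-0.07],-0.02],[1.0,[0.66,-0.96,-0.08],-0.02]]
[[1.0,[0.66,-0.96,-0.07],-0.02],[1.0,[0.66,-0.96,-0.08],-0.02],[1.0,[0.67,-0.96,-0.07],-0.02],[1.0,[0.67,-0.96,-0.08],-0.02],[1.0,[0.67,-0.96,-0.07],-0.02]]
-- [ 410.9 -339.9  215. ] -2.868
```

Call:
{"method": "step_arm", "body": {
  "rows": [
    [1,[0.64,-0.98,-0.08],-0.02],
    [1,[0.64,-0.98,-0.07],-0.02],
    [1,[0.64,-0.98,-0.08],-0.02],
    [1,[0.64,-0.98,-0.07],-0.02],
    [1,[0.64,-0.97,-0.08],-0.02]
  ]
}}

```text
time: 7.08
ee_pos: [554.1, 71.6, 181.3]
tcp_rot: [3.141, -0.001, -2.894]
force: [1.4, -0.6, -0.3]
opening: 1.003
gripper_force: 0.0
```

Call:
{"method": "step_arm", "body": {
  "rows": [
    [1,[0.65,-0.97,-0.07],-0.02],
    [1,[0.65,-0.97,-0.08],-0.02],
    [1,[0.65,-0.97,-0.07],-0.02],
    [1,[0.65,-0.97,-0.08],-0.02],
    [1,[0.65,-0.97,-0.07],-0.02]
  ]
}}

```text
time: 7.5
ee_pos: [505.5, -66.2, 190.8]
tcp_rot: [3.142, -0.0, -2.886]
force: [0.9, -0.5, -0.4]
opening: 1.001
gripper_force: 0.0
```

Call:
{"method": "step_arm", "body": {
  "rows": [
    [1,[0.65,-0.97,-0.08],-0.02],
    [1,[0.66,-0.97,-0.07],-0.02],
    [1,[0.66,-0.96,-0.08],-0.02],
    [1,[0.66,-0.96,-0.07],-0.02],
    [1,[0.66,-0.96,-0.08],-0.02]
  ]
}}

```text
time: 7.92
ee_pos: [456.8, -203.8, 200.3]
tcp_rot: [3.141, -0.0, -2.877]
force: [0.2, -0.2, -1.6]
opening: 1.001
gripper_force: 0.0
```

Call:
{"method": "step_arm", "body": {
  "rows": [
    [1,[0.66,-0.96,-0.07],-0.02],
    [1,[0.66,-0.96,-0.08],-0.02],
    [1,[0.67,-0.96,-0.07],-0.02],
    [1,[0.67,-0.96,-0.08],-0.02],
    [1,[0.67,-0.96,-0.07],-0.02]
  ]
}}

```text
time: 8.33
ee_pos: [408.3, -341.6, 209.6]
tcp_rot: [3.141, -0.0, -2.868]
force: [0.2, -0.1, -0.2]
opening: 0.994
gripper_force: 0.0
```

Call:
{"method": "step_arm", "body": {
  "rows": [
    [1,[0,0,0],0],
    [1,[0,0,0],0]
  ]
}}

```text
time: 8.5
ee_pos: [408.4, -341.5, 209.1]
tcp_rot: [3.141, -0.0, -2.871]
force: [0.7, 1.2, -0.2]
opening: 0.997
gripper_force: 0.0
```

```bash
python3 plan.py 1 411 -340 131 3.415; python3 -c "
from h import *
a=get_image('scene');b=get_image('top')
c=lambda im,x,y,w,h,W,H:cv2.resize(im[y:y+h,x:x+w],(W,H),interpolation=cv2.INTER_CUBIC)
cv2.imwrite('pics/g3.png',np.hstack([c(a,260,220,200,150,400,300),c(b,150,90,200,150,400,300)]))
cv2.imwrite('pics/g3b.png',np.hstack([c(a,220,80,150,150,400,400),c(b,350,140,150,150,400,400)]))"
```

```text
[[1.0,[-0.03,0.01,0.78],-0.01],[1.0,[-0.03,0.01,0.78],-0.01],[1.0,[-0.03,0.0,0.78],-0.01],[1.0,[-0.02,0.01,0.78],-0.0]]
-- [ 410.9 -340.   131.1] -2.868
```

View pics/g3.png

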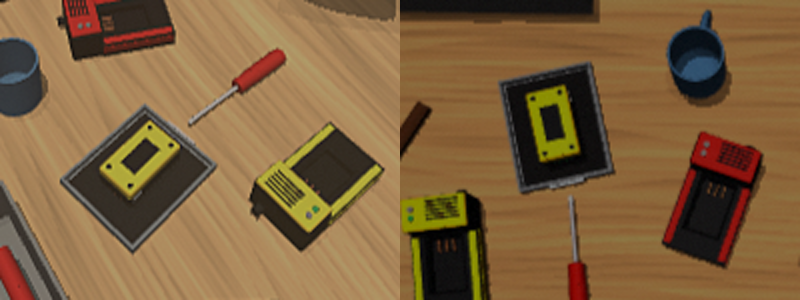

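The charged pack stands in the tray (scene crop ~(140,160)), and the yellow charger is empty. Candidates for pack_yellow: pile top at top-camera (434,222), green (476,196), orange (402,289). The pile-top one fits because it is yellow and sits on red and blue, as the earlier crop m1 confirmed.

Call:
{"method": "step_arm", "body": {
  "rows": [
    [1,[-0.03,0.01,0.78],-0.01],
    [1,[-0.03,0.01,0.78],-0.01],
    [1,[-0.03,0,0.78],-0.01],
    [1,[-0.02,0.01,0.75],0],
    [1,[0,0,0],0]
  ]
}}

```text
time: 9.02
ee_pos: [410.9, -336.2, 129.4]
tcp_rot: [3.137, -0.002, -2.864]
force: [-0.1, 0.3, -0.4]
opening: 1.001
gripper_force: 0.0
```

Call:
{"method": "step_arm", "body": {
  "rows": [
    [0,[0,0,0],0],
    [0,[0,0,0],0],
    [0,[0,0,0],0],
    [0,[0,0,0],0],
    [0,[0,0,0],0]
  ]
}}

```text
time: 9.43
ee_pos: [412.2, -339.1, 134.1]
tcp_rot: [-3.14, 0.002, -2.865]
force: [0.7, 1.4, 7.6]
opening: 0.693
gripper_force: 66.0
```

Call:
{"method": "step_arm", "body": {
  "rows": [
    [0,[0,0,0],0],
    [0,[0,0,-0.1],0],
    [0,[0,0,-0.3],0],
    [0,[0,0,-0.6],0],
    [0,[0,0,0],0]
  ]
}}

```text
time: 9.85
ee_pos: [412.1, -339.6, 160.0]
tcp_rot: [-3.139, 0.001, -2.866]
force: [0.3, -0.2, -2.3]
opening: 0.687
gripper_force: 65.7
```

```bash
python3 plan.py 0 412 -339.5 200 3.417 440 0 200 3.35 394 348.9 130 3.282
```

```text
[[0.0,[0.0,0.0,-0.8],0.0],[0.0,[0.0,0.01,-0.8],0.0]]
-- [ 412.1 -339.4  200. ] -2.866
[[0.0,[-0.37,0.98,0.0],0.06],[0.0,[-0.36,0.98,0.0],0.06],[0.0,[-0.36,0.99,0.0],0.06],[0.0,[-0.35,0.99,0.0],0.06],[0.0,[-0.35,0.99,0.0],0.06]]
[[0.0,[-0.34,0.99,0.0],0.06],[0.0,[-0.34,0.99,0.0],0.06],[0.0,[-0.33,0.99,0.0],0.06],[0.0,[-0.32,1.0,0.0],0.06],[0.0,[-0.32,1.0,0.0],0.06]]
[[0.0,[-0.31,1.0,0.0],0.06],[0.0,[-0.31,1.0,0.0],0.06],[0.0,[-0.31,1.0,0.0],0.05]]
-- [440.   0. 200.] -2.933
[[0.0,[-0.07,0.94,0.19],0.05],[0.0,[-0.07,0.94,0.19],0.05],[0.0,[-0.06,0.94,0.19],0.05],[0.0,[-0.06,0.94,0.19],0.05],[0.0,[-0.06,0.94,0.19],0.05]]
[[0.0,[-0.05,0.94,0.19],0.05],[0.0,[-0.05,0.93,0.18],0.05],[0.0,[-0.04,0.94,0.19],0.05],[0.0,[-0.04,0.94,0.18],0.05],[0.0,[-0.04,0.93,0.19],0.06]]
[[0.0,[-0.03,0.94,0.18],0.05],[0.0,[-0.03,0.93,0.19],0.06],[0.0,[-0.02,0.94,0.18],0.05],[0.0,[-0.02,0.93,0.19],0.06],[0.0,[-0.01,0.94,0.18],0.05]]
-- [393.9 348.9 130. ] -3.001
```

Call:
{"method": "step_arm", "body": {
  "rows": [
    [0,[0,0,-0.8],0],
    [0,[0,0,-0.8],0],
    [0,[-0.37,0.98,0],0.06],
    [0,[-0.36,0.98,0],0.06],
    [0,[-0.36,0.99,0],0.06]
  ]
}}

```text
time: 10.27
ee_pos: [417.9, -260.0, 197.4]
tcp_rot: [-3.142, -0.0, -2.883]
force: [0.6, 0.3, -3.4]
opening: 0.693
gripper_force: 66.8
```

Call:
{"method": "step_arm", "body": {
  "rows": [
    [0,[-0.35,0.99,0],0.06],
    [0,[-0.35,0.99,0],0.06],
    [0,[-0.34,0.99,0],0.06],
    [0,[-0.34,0.99,0],0.06],
    [0,[-0.33,0.99,0],0.06]
  ]
}}

```text
time: 10.68
ee_pos: [428.7, -128.8, 197.4]
tcp_rot: [-3.142, -0.0, -2.908]
force: [0.6, -0.3, -4.2]
opening: 0.692
gripper_force: 66.8
```

Call:
{"method": "step_arm", "body": {
  "rows": [
    [0,[-0.32,1,0],0.06],
    [0,[-0.32,1,0],0.06],
    [0,[-0.31,1,0],0.06],
    [0,[-0.31,1,0],0.06],
    [0,[-0.31,1,0],0.05]
  ]
}}

```text
time: 11.1
ee_pos: [439.2, 1.8, 197.4]
tcp_rot: [-3.141, 0.0, -2.933]
force: [1.2, 0.6, -2.5]
opening: 0.692
gripper_force: 66.7
```

Call:
{"method": "step_arm", "body": {
  "rows": [
    [0,[-0.07,0.94,0.19],0.05],
    [0,[-0.07,0.94,0.19],0.05],
    [0,[-0.06,0.94,0.19],0.05],
    [0,[-0.06,0.94,0.19],0.05],
    [0,[-0.06,0.94,0.19],0.05]
  ]
}}

```text
time: 11.52
ee_pos: [423.6, 118.4, 173.4]
tcp_rot: [-3.142, 0.0, -2.955]
force: [0.8, -0.7, -3.4]
opening: 0.692
gripper_force: 66.8
```

Call:
{"method": "step_arm", "body": {
  "rows": [
    [0,[-0.05,0.94,0.19],0.05],
    [0,[-0.05,0.93,0.18],0.05],
    [0,[-0.04,0.94,0.19],0.05],
    [0,[-0.04,0.94,0.18],0.05],
    [0,[-0.04,0.93,0.19],0.06]
  ]
}}

```text
time: 11.93
ee_pos: [408.3, 234.5, 150.2]
tcp_rot: [-3.141, 0.0, -2.978]
force: [0.2, 0.7, -3.7]
opening: 0.69
gripper_force: 66.7
```

Call:
{"method": "step_arm", "body": {
  "rows": [
    [0,[-0.03,0.94,0.18],0.05],
    [0,[-0.03,0.93,0.19],0.06],
    [0,[-0.02,0.94,0.18],0.05],
    [0,[-0.02,0.93,0.19],0.06],
    [0,[-0.01,0.94,0.18],0.05]
  ]
}}

```text
time: 12.35
ee_pos: [393.0, 350.5, 127.0]
tcp_rot: [-3.141, -0.0, -3.001]
force: [0.6, 0.4, -3.9]
opening: 0.69
gripper_force: 66.7
```

Call:
{"method": "step_arm", "body": {
  "rows": [
    [0,[0,0,0],0],
    [0,[0,0,0],0],
    [0,[0,0,0],0]
  ]
}}

```text
time: 12.6
ee_pos: [393.1, 349.2, 127.2]
tcp_rot: [-3.141, -0.001, -3.001]
force: [0.8, -0.1, -2.9]
opening: 0.694
gripper_force: 66.9
```

```bash
python3 plan.py 0 394 348.9 80 3.282 394 348.9 53 3.282
```

```text
[[0.0,[-0.02,-0.01,0.94],0.0],[0.0,[-0.01,-0.01,0.95],0.01]]
-- [393.9 348.8  80. ] -3.001
[[0.0,[0.0,0.0,0.54],-0.0],[0.0,[0.0,0.0,0.54],-0.0]]
-- [393.9 348.8  53. ] -3.001
```

Call:
{"method": "step_arm", "body": {
  "rows": [
    [0,[-0.02,-0.01,0.94],0],
    [0,[-0.01,-0.01,0.9],0],
    [0,[0,0,0.6],0],
    [0,[0,0,0.3],0],
    [0,[0,0,0],0]
  ]
}}

```text
time: 13.02
ee_pos: [393.7, 347.9, 57.9]
tcp_rot: [-3.14, -0.002, -3.002]
force: [-0.1, -0.6, -3.1]
opening: 0.691
gripper_force: 66.9
```

Call:
{"method": "step_arm", "body": {
  "rows": [
    [0,[0,0,0.12],0],
    [0,[0,0,0.12],0],
    [0,[0,0,0.12],0],
    [0,[0,0,0],0]
  ]
}}

```text
time: 13.35
ee_pos: [394.3, 349.1, 50.1]
tcp_rot: [3.141, 0.0, -3.001]
force: [-0.3, -0.5, -3.9]
opening: 0.695
gripper_force: 66.9
```

In the well, no contact so far. Continuing down gently.

Call:
{"method": "step_arm", "body": {
  "rows": [
    [0,[0,0,0.1],0],
    [0,[0,0,0.1],0],
    [0,[0,0,0.05],0],
    [0,[0,0,0],0]
  ]
}}

```text
time: 13.68
ee_pos: [394.0, 349.0, 43.5]
tcp_rot: [-3.141, -0.0, -3.001]
force: [0.1, -0.3, -4.2]
opening: 0.695
gripper_force: 66.9
```

Call:
{"method": "step_arm", "body": {
  "rows": [
    [0,[0,0,0.05],0],
    [0,[0,0,0.04],0],
    [0,[0,0,0],0]
  ]
}}

```text
time: 13.93
ee_pos: [394.2, 349.2, 42.2]
tcp_rot: [3.141, 0.001, -3.001]
force: [-2.6, -0.8, 4.2]
opening: 0.693
gripper_force: 67.6
```

Call:
{"method": "step_arm", "body": {
  "rows": [
    [0,[0,0,0],0],
    [1,[0,0,0],0],
    [1,[0,0,0],0],
    [1,[0,0,0],0],
    [1,[0,0,0],0]
  ]
}}

```text
time: 14.35
ee_pos: [394.3, 349.2, 41.5]
tcp_rot: [3.141, 0.0, -3.001]
force: [-0.1, -1.3, -0.4]
opening: 0.996
gripper_force: 0.0
```

Call:
{"method": "step_arm", "body": {
  "rows": [
    [1,[0,0,0],0],
    [1,[0,0,-0.5],0],
    [1,[0,0,-0.8],0],
    [1,[0,0,-1],0],
    [1,[0,0,-1],0]
  ]
}}

```text
time: 14.77
ee_pos: [393.8, 348.9, 124.6]
tcp_rot: [-3.141, -0.001, -3.001]
force: [0.5, 1.2, -0.2]
opening: 0.996
gripper_force: 0.0
```

Call:
{"method": "step_arm", "body": {
  "rows": [
    [1,[0,0,-1],0],
    [1,[0,0,-1],0],
    [1,[0,0,0],0]
  ]
}}

```text
time: 15.02
ee_pos: [395.7, 350.1, 178.7]
tcp_rot: [3.139, 0.006, -3.001]
force: [-0.3, 0.8, -0.4]
opening: 0.995
gripper_force: 0.0
```

```bash
python3 plan.py 1 440 0 165 3.35 400.2 -348.7 160 3.428
```

```text
[[1.0,[0.01,-0.94,0.04],-0.05],[1.0,[0.02,-0.94,0.04],-0.05],[1.0,[0.02,-0.94,0.04],-0.05],[1.0,[0.03,-0.94,0.04],-0.05],[1.0,[0.03,-0.94,0.04],-0.05]]
[[1.0,[0.03,-0.94,0.03],-0.05],[1.0,[0.04,-0.94,0.04],-0.05],[1.0,[0.04,-0.94,0.03],-0.05],[1.0,[0.05,-0.94,0.04],-0.05],[1.0,[0.05,-0.94,0.03],-0.05]]
[[1.0,[0.06,-0.94,0.04],-0.06],[1.0,[0.06,-0.94,0.03],-0.05],[1.0,[0.06,-0.94,0.04],-0.06],[1.0,[0.07,-0.94,0.03],-0.05],[1.0,[0.08,-0.94,0.04],-0.06]]
-- [439.9  -0.  164.9] -2.933
[[1.0,[0.32,-0.95,0.01],-0.06],[1.0,[0.32,-0.95,0.01],-0.06],[1.0,[0.33,-0.95,0.01],-0.06],[1.0,[0.33,-0.95,0.02],-0.06],[1.0,[0.34,-0.94,0.01],-0.07]]
[[1.0,[0.34,-0.94,0.02],-0.06],[1.0,[0.35,-0.94,0.01],-0.07],[1.0,[0.35,-0.94,0.02],-0.06],[1.0,[0.36,-0.94,0.01],-0.07],[1.0,[0.36,-0.93,0.02],-0.06]]
[[1.0,[0.37,-0.93,0.01],-0.07],[1.0,[0.38,-0.93,0.02],-0.06],[1.0,[0.38,-0.93,0.01],-0.07],[1.0,[0.38,-0.92,0.02],-0.06]]
-- [ 400.3 -348.6  159.9] -2.855
```

Call:
{"method": "step_arm", "body": {
  "rows": [
    [1,[0.01,-0.94,0.04],-0.05],
    [1,[0.02,-0.94,0.04],-0.05],
    [1,[0.02,-0.94,0.04],-0.05],
    [1,[0.03,-0.94,0.04],-0.05],
    [1,[0.03,-0.94,0.04],-0.05]
  ]
}}

```text
time: 15.43
ee_pos: [408.8, 231.5, 168.7]
tcp_rot: [-3.142, -0.0, -2.979]
force: [0.5, 0.1, 0.1]
opening: 1.005
gripper_force: 0.0
```

Call:
{"method": "step_arm", "body": {
  "rows": [
    [1,[0.03,-0.94,0.03],-0.05],
    [1,[0.04,-0.94,0.04],-0.05],
    [1,[0.04,-0.94,0.03],-0.05],
    [1,[0.05,-0.94,0.04],-0.05],
    [1,[0.05,-0.94,0.03],-0.05]
  ]
}}

```text
time: 15.85
ee_pos: [423.6, 114.7, 164.5]
tcp_rot: [3.142, 0.0, -2.957]
force: [0.4, -0.2, -0.2]
opening: 1.0
gripper_force: 0.0
```

Call:
{"method": "step_arm", "body": {
  "rows": [
    [1,[0.06,-0.94,0.04],-0.06],
    [1,[0.06,-0.94,0.03],-0.05],
    [1,[0.06,-0.94,0.04],-0.06],
    [1,[0.07,-0.94,0.03],-0.05],
    [1,[0.08,-0.94,0.04],-0.06]
  ]
}}

```text
time: 16.27
ee_pos: [438.2, -2.2, 160.0]
tcp_rot: [3.142, 0.0, -2.933]
force: [0.2, -0.1, 0.0]
opening: 1.003
gripper_force: 0.0
```

```bash
cat > pile2.py <<'E'
import sys; from h import *
for n in("scene","top"): cv2.imwrite(f"pics/{n}1.png",get_image(n))
from fit import *
I={n:cv2.imread(f"pics/{n}1.png") for n in("scene","top")}
def cl(im,k): return hue(im,172,10,135,45) if k=="r" else hue(im,98,160,35,30)
q=np.load("pile.npy")
for nm,i,hw,ch,zt in (("r",1,29,20,110),("b",2,30,23,58)):
    x,y,a=q[3*i],q[3*i+1],q[3*i+2]/50
    m={}
    for n in I:
        u=proj(n,[[x,y,zt-10]])[0].astype(int); m[n]=hullmask(cl(I[n],nm),u,26)
    bx=[box(-50,50,-hw,hw,-ch,0)]
    print(nm,np.round(fit(bx,m,[x,y,zt,a],[0,1,2,3])[0],3),np.round(fit(bx,m,[x,y,zt,a],[0,1,3])[0],3),[int(v.sum()) for v in m.values()])
c=lambda im,x,y,w,h,W,H:cv2.resize(im[y:y+h,x:x+w],(W,H),interpolation=cv2.INTER_CUBIC)
a,b=I["scene"],I["top"]
cv2.imwrite('pics/g4.png',np.vstack([np.hstack([c(a,250,110,100,75,400,300),c(b,380,180,100,75,400,300)]),np.hstack([c(a,370,260,100,75,400,300),c(b,130,180,100,75,400,300)])]))
E
python3 pile2.py
```

```text
r [ 3.98982e+02 -3.48630e+02  1.08099e+02  3.06000e-01] [ 3.99229e+02 -3.47867e+02  1.10000e+02  3.15000e-01] [431, 957]
b [ 359.879 -360.724   18.818    0.613] [ 3.77830e+02 -3.46417e+02  5.80000e+01  2.79000e-01] [209, 429]
```

View pics/g4.png

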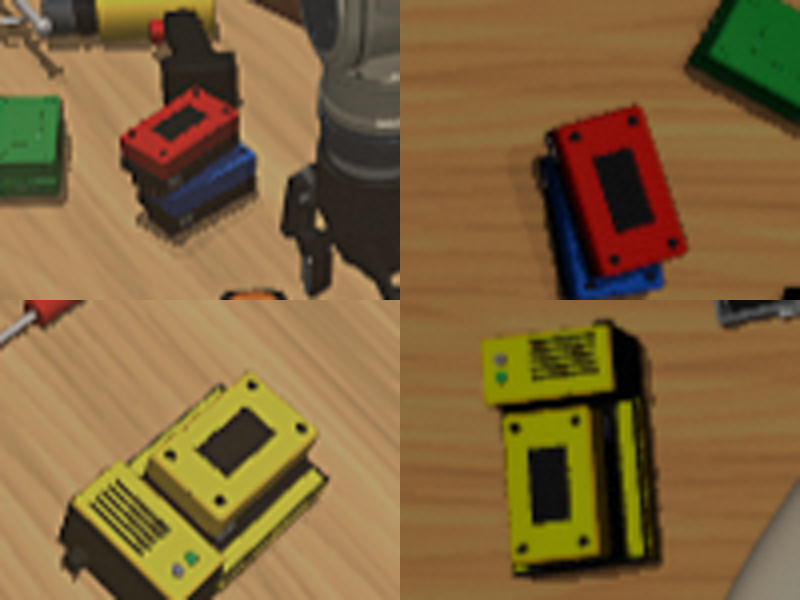

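```bash
python3 plan.py 1 399.1 -348.3 155 3.4516 399.1 -348.3 76 3.4516
```

```text
[[1.0,[0.31,-0.94,0.01],-0.09],[1.0,[0.32,-0.94,0.01],-0.08],[1.0,[0.33,-0.94,0.01],-0.09],[1.0,[0.33,-0.93,0.01],-0.08],[1.0,[0.34,-0.93,0.02],-0.09]]
[[1.0,[0.35,-0.93,0.01],-0.08],[1.0,[0.35,-0.93,0.02],-0.09],[1.0,[0.36,-0.92,0.01],-0.08],[1.0,[0.37,-0.92,0.02],-0.09],[1.0,[0.37,-0.92,0.01],-0.08]]
[[1.0,[0.38,-0.92,0.02],-0.09],[1.0,[0.39,-0.91,0.01],-0.08],[1.0,[0.4,-0.91,0.02],-0.09],[1.0,[0.4,-0.9,0.01],-0.08]]
-- [ 399.1 -348.2  155.1] -2.832
[[1.0,[0.0,0.0,0.79],-0.0],[1.0,[0.0,0.0,0.79],-0.0],[1.0,[0.0,0.0,0.79],-0.0],[1.0,[0.0,0.0,0.79],-0.0]]
-- [ 399.1 -348.2   76.1] -2.832
```

Call:
{"method": "step_arm", "body": {
  "rows": [
    [1,[0.31,-0.94,0.01],-0.09],
    [1,[0.32,-0.94,0.01],-0.08],
    [1,[0.33,-0.94,0.01],-0.09],
    [1,[0.33,-0.93,0.01],-0.08],
    [1,[0.34,-0.93,0.02],-0.09]
  ]
}}

```text
time: 16.78
ee_pos: [424.3, -124.7, 158.6]
tcp_rot: [3.141, 0.0, -2.895]
force: [-0.0, 0.5, -0.3]
opening: 1.0
gripper_force: 0.0
```

Call:
{"method": "step_arm", "body": {
  "rows": [
    [1,[0.35,-0.93,0.01],-0.08],
    [1,[0.35,-0.93,0.02],-0.09],
    [1,[0.36,-0.92,0.01],-0.08],
    [1,[0.37,-0.92,0.02],-0.09],
    [1,[0.37,-0.92,0.01],-0.08]
  ]
}}

```text
time: 17.2
ee_pos: [410.6, -248.0, 156.8]
tcp_rot: [3.141, 0.0, -2.858]
force: [1.2, 0.2, -0.9]
opening: 1.0
gripper_force: 0.0
```

Call:
{"method": "step_arm", "body": {
  "rows": [
    [1,[0.38,-0.92,0.02],-0.09],
    [1,[0.39,-0.91,0.01],-0.08],
    [1,[0.4,-0.91,0.02],-0.09],
    [1,[0.4,-0.9,0.01],-0.08],
    [1,[0,0,0],0]
  ]
}}

```text
time: 17.62
ee_pos: [399.6, -349.1, 154.9]
tcp_rot: [-3.141, -0.0, -2.831]
force: [0.3, 0.2, -1.5]
opening: 0.999
gripper_force: 0.0
```

Call:
{"method": "step_arm", "body": {
  "rows": [
    [1,[0,0,0],0],
    [1,[0,0,0],0]
  ]
}}

```text
time: 17.78
ee_pos: [399.7, -345.1, 155.2]
tcp_rot: [3.141, -0.0, -2.829]
force: [-0.3, -0.4, 0.6]
opening: 1.002
gripper_force: 0.0
```

Call:
{"method": "step_arm", "body": {
  "rows": [
    [1,[0,-0.05,0.79],0],
    [1,[0,0,0.79],0],
    [1,[0,0,0.79],0],
    [1,[0,0,0.79],0],
    [1,[0,0,0],0]
  ]
}}

```text
time: 18.2
ee_pos: [399.1, -344.2, 73.6]
tcp_rot: [3.137, -0.002, -2.828]
force: [-0.2, 0.7, 0.4]
opening: 1.006
gripper_force: 0.0
```

Call:
{"method": "step_arm", "body": {
  "rows": [
    [0,[0,0,0],0],
    [0,[0,0,0],0],
    [0,[0,0,0],0],
    [0,[0,0,0],0],
    [0,[0,0,0],0]
  ]
}}

```text
time: 18.62
ee_pos: [400.7, -347.4, 78.2]
tcp_rot: [-3.139, 0.001, -2.829]
force: [-0.3, 4.2, 7.7]
opening: 0.669
gripper_force: 65.0
```

Call:
{"method": "step_arm", "body": {
  "rows": [
    [0,[0,0,0],0],
    [0,[0,0,-0.1],0],
    [0,[0,0,-0.3],0],
    [0,[0,0,-0.6],0],
    [0,[0,0,0],0]
  ]
}}

```text
time: 19.03
ee_pos: [400.7, -347.9, 104.0]
tcp_rot: [-3.139, 0.001, -2.829]
force: [0.4, -0.4, -5.2]
opening: 0.674
gripper_force: 65.4
```

Call:
{"method": "step_arm", "body": {
  "rows": [
    [0,[0,0,-0.8],0],
    [0,[0,0,-0.8],0],
    [0,[0,0,0],0]
  ]
}}

```text
time: 19.28
ee_pos: [401.0, -348.3, 144.5]
tcp_rot: [-3.137, 0.002, -2.829]
force: [1.0, -0.3, -4.0]
opening: 0.669
gripper_force: 66.9
```

```bash
python3 plan.py 0 479.7 -7.3 110 2.8235
```

```text
[[0.0,[-0.51,0.86,0.1],0.52],[0.0,[-0.47,0.88,0.1],0.52],[0.0,[-0.43,0.9,0.1],0.52],[0.0,[-0.39,0.92,0.1],0.52],[0.0,[-0.35,0.94,0.1],0.51]]
[[0.0,[-0.31,0.95,0.1],0.52],[0.0,[-0.27,0.96,0.1],0.51],[0.0,[-0.22,0.98,0.1],0.52],[0.0,[-0.18,0.98,0.1],0.51],[0.0,[-0.13,0.99,0.1],0.52]]
[[0.0,[-0.09,1.0,0.1],0.51],[0.0,[-0.04,1.0,0.09],0.52],[0.0,[0.0,1.0,0.1],0.51],[0.0,[0.04,1.0,0.09],0.52]]
-- [479.7  -7.3 110. ] -3.46
```

Call:
{"method": "step_arm", "body": {
  "rows": [
    [0,[-0.51,0.86,0.1],0.52],
    [0,[-0.47,0.88,0.1],0.52],
    [0,[-0.43,0.9,0.1],0.52],
    [0,[-0.39,0.92,0.1],0.52],
    [0,[-0.35,0.94,0.1],0.51]
  ]
}}

```text
time: 19.7
ee_pos: [427.5, -224.0, 127.7]
tcp_rot: [3.141, -0.001, -3.058]
force: [-0.0, 0.8, -5.0]
opening: 0.664
gripper_force: 66.7
```

Call:
{"method": "step_arm", "body": {
  "rows": [
    [0,[-0.31,0.95,0.1],0.52],
    [0,[-0.27,0.96,0.1],0.51],
    [0,[-0.22,0.98,0.1],0.52],
    [0,[-0.18,0.98,0.1],0.51],
    [0,[-0.13,0.99,0.1],0.52]
  ]
}}

```text
time: 20.12
ee_pos: [455.8, -102.3, 115.3]
tcp_rot: [3.141, -0.001, 3.001]
force: [0.8, 1.4, -4.8]
opening: 0.67
gripper_force: 66.7
```

Call:
{"method": "step_arm", "body": {
  "rows": [
    [0,[-0.09,1,0.1],0.51],
    [0,[-0.04,1,0.09],0.52],
    [0,[0,1,0.1],0.51],
    [0,[0.04,1,0.09],0.52],
    [0,[0,0,0],0]
  ]
}}

```text
time: 20.53
ee_pos: [478.6, -2.7, 105.5]
tcp_rot: [3.14, -0.002, 2.823]
force: [-0.8, -0.3, -4.7]
opening: 0.673
gripper_force: 67.1
```

Call:
{"method": "step_arm", "body": {
  "rows": [
    [0,[0,0,0],0],
    [0,[0,0,0],0],
    [0,[0,0,0],0]
  ]
}}

```text
time: 20.78
ee_pos: [478.5, -6.7, 106.6]
tcp_rot: [-3.141, -0.0, 2.823]
force: [-0.3, -0.1, -4.6]
opening: 0.671
gripper_force: 67.1
```

```bash
python3 plan.py 0 479.7 -7.3 54 2.8235
```

```text
[[0.0,[-0.02,0.0,0.7],-0.0],[0.0,[-0.02,0.0,0.7],-0.0],[0.0,[-0.01,-0.01,0.7],-0.01]]
-- [479.6  -7.3  54.1] 2.824
```

Call:
{"method": "step_arm", "body": {
  "rows": [
    [0,[-0.02,0,0.7],0],
    [0,[-0.02,0,0.7],0],
    [0,[-0.01,-0.01,0.5],0],
    [0,[0,0,0.2],0],
    [0,[0,0,0],0]
  ]
}}

```text
time: 21.2
ee_pos: [479.1, -7.4, 53.5]
tcp_rot: [-3.141, -0.002, 2.822]
force: [-0.4, -0.1, -3.7]
opening: 0.671
gripper_force: 67.1
```

Call:
{"method": "step_arm", "body": {
  "rows": [
    [0,[0,0,0.12],0],
    [0,[0,0,0.12],0],
    [0,[0,0,0.12],0],
    [0,[0,0,0],0]
  ]
}}

```text
time: 21.53
ee_pos: [479.8, -6.7, 45.4]
tcp_rot: [3.142, 0.0, 2.823]
force: [-0.6, 0.3, -4.5]
opening: 0.668
gripper_force: 67.2
```

Call:
{"method": "step_arm", "body": {
  "rows": [
    [0,[0,0,0.1],0],
    [0,[0,0,0.1],0],
    [0,[0,0,0.03],0],
    [0,[0,0,0],0]
  ]
}}

```text
time: 21.87
ee_pos: [479.7, -6.6, 39.6]
tcp_rot: [-3.142, -0.0, 2.823]
force: [0.3, -0.7, -5.2]
opening: 0.671
gripper_force: 67.2
```

Call:
{"method": "step_arm", "body": {
  "rows": [
    [0,[0,0,0.04],0],
    [0,[0,0,0.04],0],
    [0,[0,0,0],0]
  ]
}}

```text
time: 22.12
ee_pos: [480.0, -6.7, 38.4]
tcp_rot: [3.142, 0.001, 2.823]
force: [-2.8, 0.6, 2.8]
opening: 0.665
gripper_force: 67.9
```

Seated as predicted (38.2). Release, rise, move aside and re-measure blue.

Call:
{"method": "step_arm", "body": {
  "rows": [
    [0,[0,0,0],0],
    [1,[0,0,0],0],
    [1,[0,0,0],0],
    [1,[0,0,0],0],
    [1,[0,0,0],0]
  ]
}}

```text
time: 22.53
ee_pos: [480.0, -6.7, 37.8]
tcp_rot: [3.141, 0.0, 2.823]
force: [0.3, 0.0, -0.6]
opening: 1.002
gripper_force: 0.0
```

Call:
{"method": "step_arm", "body": {
  "rows": [
    [1,[0,0,0],0],
    [1,[0,0,-0.5],0],
    [1,[0,0,-0.8],0],
    [1,[0,0,-1],0],
    [1,[0,0,-1],0]
  ]
}}

```text
time: 22.95
ee_pos: [479.4, -6.6, 120.9]
tcp_rot: [-3.141, -0.001, 2.823]
force: [1.4, -0.0, 1.1]
opening: 0.998
gripper_force: 0.0
```

Call:
{"method": "step_arm", "body": {
  "rows": [
    [1,[0,0,-0.5],0],
    [1,[0,0,0],0],
    [1,[0,0,0],0]
  ]
}}

```text
time: 23.2
ee_pos: [480.1, -6.8, 133.0]
tcp_rot: [3.141, 0.001, 2.823]
force: [-0.6, 0.5, 0.2]
opening: 0.997
gripper_force: 0.0
```

```bash
cat > pile3.py <<'E'
from fit import *
for n in("scene","top"): cv2.imwrite(f"pics/{n}2.png",get_image(n))
I={n:cv2.imread(f"pics/{n}2.png") for n in("scene","top")}
q=np.load("pile.npy"); x,y,a=q[6],q[7],q[8]/50; m={}
for n in I:
    u=proj(n,[[x,y,48]])[0].astype(int); m[n]=hullmask(hue(I[n],98,160,35,30),u,26)
bx=[box(-50,50,-30,30,-23,0)]
for fr in ([0,1,2,3],[0,1,3]): print(np.round(fit(bx,m,[x,y,58,a],fr)[0],3),[int(v.sum()) for v in m.values()])
c=lambda im,x,y,w,h,W,H:cv2.resize(im[y:y+h,x:x+w],(W,H),interpolation=cv2.INTER_CUBIC)
a,b=I["scene"],I["top"]
cv2.imwrite('pics/g5.png',np.vstack([np.hstack([c(a,250,110,100,75,400,300),c(b,380,180,100,75,400,300)]),np.hstack([c(a,270,190,100,75,400,300),c(b,260,150,100,75,400,300)])]))
E
python3 pile3.py
```

```text
[ 3.81695e+02 -3.53265e+02  5.32330e+01  1.71000e-01] [422, 911]
[ 3.81194e+02 -3.51350e+02  5.80000e+01  1.71000e-01] [422, 911]
```

View pics/g5.png

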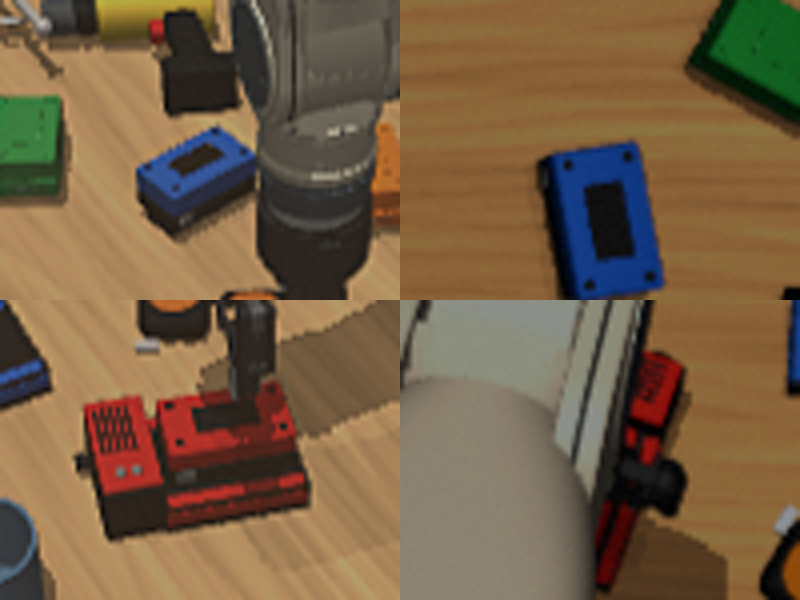

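```bash
python3 plan.py 1 381.5 -352.3 110 3.3086
```

```text
[[1.0,[-0.04,-0.96,0.06],-0.37],[1.0,[-0.01,-0.96,0.06],-0.37],[1.0,[0.02,-0.96,0.06],-0.37],[1.0,[0.05,-0.96,0.06],-0.37],[1.0,[0.08,-0.95,0.06],-0.37]]
[[1.0,[0.11,-0.95,0.06],-0.37],[1.0,[0.14,-0.95,0.06],-0.37],[1.0,[0.18,-0.94,0.06],-0.37],[1.0,[0.21,-0.94,0.06],-0.37],[1.0,[0.23,-0.93,0.06],-0.37]]
[[1.0,[0.27,-0.92,0.05],-0.37],[1.0,[0.29,-0.91,0.06],-0.37],[1.0,[0.32,-0.9,0.05],-0.37],[1.0,[0.36,-0.89,0.06],-0.38],[1.0,[0.38,-0.87,0.05],-0.37]]
-- [ 381.5 -352.3  110.1] 3.308
```

Call:
{"method": "step_arm", "body": {
  "rows": [
    [1,[-0.04,-0.96,0.06],-0.37],
    [1,[-0.01,-0.96,0.06],-0.37],
    [1,[0.02,-0.96,0.06],-0.37],
    [1,[0.05,-0.96,0.06],-0.37],
    [1,[0.08,-0.95,0.06],-0.37]
  ]
}}

```text
time: 23.72
ee_pos: [446.3, -122.8, 124.0]
tcp_rot: [3.141, -0.002, 2.986]
force: [1.0, -0.2, 1.2]
opening: 1.0
gripper_force: 0.0
```

Call:
{"method": "step_arm", "body": {
  "rows": [
    [1,[0.11,-0.95,0.06],-0.37],
    [1,[0.14,-0.95,0.06],-0.37],
    [1,[0.18,-0.94,0.06],-0.37],
    [1,[0.21,-0.94,0.06],-0.37],
    [1,[0.23,-0.93,0.06],-0.37]
  ]
}}

```text
time: 24.13
ee_pos: [413.7, -238.2, 116.5]
tcp_rot: [3.14, -0.002, -3.136]
force: [-0.2, 0.4, 0.1]
opening: 1.001
gripper_force: 0.0
```

Call:
{"method": "step_arm", "body": {
  "rows": [
    [1,[0.27,-0.92,0.05],-0.37],
    [1,[0.29,-0.91,0.06],-0.37],
    [1,[0.32,-0.9,0.05],-0.37],
    [1,[0.36,-0.89,0.06],-0.38],
    [1,[0.38,-0.87,0.05],-0.37]
  ]
}}

```text
time: 24.55
ee_pos: [381.1, -353.0, 109.6]
tcp_rot: [3.14, -0.001, -2.973]
force: [1.1, -0.6, 0.5]
opening: 0.999
gripper_force: 0.0
```

Call:
{"method": "step_arm", "body": {
  "rows": [
    [1,[0,0,0],0],
    [1,[0,0,0],0],
    [1,[0,0,0],0]
  ]
}}

```text
time: 24.8
ee_pos: [381.7, -351.5, 110.1]
tcp_rot: [3.14, -0.001, -2.976]
force: [-0.1, -0.2, 0.5]
opening: 1.0
gripper_force: 0.0
```

```bash
python3 plan.py 1 381.5 -352.3 20 3.3086
```

```text
[[1.0,[0.0,-0.01,0.9],-0.0],[1.0,[0.0,-0.01,0.9],-0.0],[1.0,[0.01,0.0,0.9],-0.01],[1.0,[0.0,-0.01,0.9],-0.0]]
-- [ 381.5 -352.3   20.1] -2.975
```

Call:
{"method": "step_arm", "body": {
  "rows": [
    [1,[0,-0.01,0.9],0],
    [1,[0,-0.01,0.9],0],
    [1,[0,0,0.9],0],
    [1,[0,0,0.85],0],
    [1,[0,0,0],0]
  ]
}}

```text
time: 25.22
ee_pos: [381.0, -349.8, 18.9]
tcp_rot: [3.136, -0.003, -2.974]
force: [-0.8, 1.1, -0.0]
opening: 1.0
gripper_force: 0.0
```

Call:
{"method": "step_arm", "body": {
  "rows": [
    [0,[0,0,0],0],
    [0,[0,0,0],0],
    [0,[0,0,0],0],
    [0,[0,0,0],0],
    [0,[0,0,0],0]
  ]
}}

```text
time: 25.63
ee_pos: [382.7, -352.9, 23.7]
tcp_rot: [-3.14, 0.002, -2.974]
force: [0.1, 3.8, 8.1]
opening: 0.694
gripper_force: 66.8
```

Call:
{"method": "step_arm", "body": {
  "rows": [
    [0,[0,0,0],0],
    [0,[0,0,-0.2],0],
    [0,[0,0,-0.8],0],
    [0,[0,0,-1],0],
    [0,[0,0,-1],0]
  ]
}}

```text
time: 26.05
ee_pos: [381.6, -352.5, 98.2]
tcp_rot: [3.141, -0.001, -2.975]
force: [1.5, -1.6, -5.4]
opening: 0.692
gripper_force: 66.7
```

Call:
{"method": "step_arm", "body": {
  "rows": [
    [0,[0,0,-0.8],0],
    [0,[0,0,0],0],
    [0,[0,0,0],0]
  ]
}}

```text
time: 26.3
ee_pos: [382.3, -353.3, 118.0]
tcp_rot: [-3.139, 0.001, -2.975]
force: [0.5, 0.2, -5.9]
opening: 0.691
gripper_force: 67.2
```

```bash
python3 plan.py 0 609.8 -203.5 112 3.093
```

```text
[[0.0,[-1.0,0.44,0.02],0.25],[0.0,[-0.99,0.46,0.02],0.25],[0.0,[-0.98,0.48,0.03],0.25],[0.0,[-0.96,0.5,0.02],0.25],[0.0,[-0.95,0.53,0.03],0.24]]
[[0.0,[-0.94,0.55,0.02],0.25],[0.0,[-0.93,0.56,0.03],0.24],[0.0,[-0.92,0.59,0.02],0.25],[0.0,[-0.91,0.6,0.03],0.24],[0.0,[-0.89,0.63,0.02],0.25]]
-- [ 609.7 -203.4  112. ] -3.19
```

Call:
{"method": "step_arm", "body": {
  "rows": [
    [0,[-1,0.44,0.02],0.25],
    [0,[-0.99,0.46,0.02],0.25],
    [0,[-0.98,0.48,0.03],0.25],
    [0,[-0.96,0.5,0.02],0.25],
    [0,[-0.95,0.53,0.03],0.24]
  ]
}}

```text
time: 26.72
ee_pos: [496.0, -276.8, 112.3]
tcp_rot: [3.14, -0.002, -3.085]
force: [0.4, -0.4, -5.8]
opening: 0.694
gripper_force: 67.0
```

Call:
{"method": "step_arm", "body": {
  "rows": [
    [0,[-0.94,0.55,0.02],0.25],
    [0,[-0.93,0.56,0.03],0.24],
    [0,[-0.92,0.59,0.02],0.25],
    [0,[-0.91,0.6,0.03],0.24],
    [0,[-0.89,0.63,0.02],0.25]
  ]
}}

```text
time: 27.13
ee_pos: [609.7, -201.7, 108.8]
tcp_rot: [3.14, -0.003, 3.092]
force: [-0.3, -1.2, -4.5]
opening: 0.692
gripper_force: 67.0
```

Call:
{"method": "step_arm", "body": {
  "rows": [
    [0,[0,0,0],0],
    [0,[0,0,0],0],
    [0,[0,0,0],0],
    [0,[0,0,0],0]
  ]
}}

```text
time: 27.47
ee_pos: [608.5, -203.3, 110.3]
tcp_rot: [3.141, -0.002, 3.092]
force: [-0.2, -0.2, -5.2]
opening: 0.693
gripper_force: 67.0
```

```bash
python3 plan.py 0 609.8 -203.5 58 3.093
```

```text
[[0.0,[-0.02,0.0,0.7],-0.0],[0.0,[-0.02,0.0,0.7],-0.0],[0.0,[-0.01,-0.01,0.69],-0.01]]
-- [ 609.7 -203.6   58. ] 3.093
```

Call:
{"method": "step_arm", "body": {
  "rows": [
    [0,[-0.02,0,0.7],0],
    [0,[-0.02,0,0.7],0],
    [0,[-0.01,0,0.5],0],
    [0,[0,0,0.15],0],
    [0,[0,0,0],0]
  ]
}}

```text
time: 27.88
ee_pos: [609.5, -203.4, 59.0]
tcp_rot: [3.141, -0.002, 3.092]
force: [0.6, 0.0, -5.3]
opening: 0.693
gripper_force: 66.8
```

Call:
{"method": "step_arm", "body": {
  "rows": [
    [0,[0,0,0.12],0],
    [0,[0,0,0.12],0],
    [0,[0,0,0.12],0],
    [0,[0,0,0],0]
  ]
}}

```text
time: 28.22
ee_pos: [610.6, -203.0, 50.9]
tcp_rot: [-3.142, -0.0, 3.093]
force: [0.0, 0.4, -5.2]
opening: 0.691
gripper_force: 66.9
```

Call:
{"method": "step_arm", "body": {
  "rows": [
    [0,[0,0,0.1],0],
    [0,[0,0,0.1],0],
    [0,[0,0,0.08],0],
    [0,[0,0,0],0]
  ]
}}

```text
time: 28.55
ee_pos: [610.5, -202.9, 43.5]
tcp_rot: [3.141, -0.001, 3.093]
force: [-0.5, 0.1, -4.5]
opening: 0.691
gripper_force: 66.8
```

Call:
{"method": "step_arm", "body": {
  "rows": [
    [0,[0,0,0.04],0],
    [0,[0,0,0.04],0],
    [0,[0,0,0],0]
  ]
}}

```text
time: 28.8
ee_pos: [610.8, -203.0, 41.9]
tcp_rot: [-3.142, -0.0, 3.093]
force: [0.3, 0.5, -4.6]
opening: 0.69
gripper_force: 66.9
```

Call:
{"method": "step_arm", "body": {
  "rows": [
    [0,[0,0,0.04],0],
    [0,[0,0,0.03],0],
    [0,[0,0,0],0]
  ]
}}

```text
time: 29.05
ee_pos: [610.8, -203.1, 41.8]
tcp_rot: [-3.141, 0.001, 3.093]
force: [-5.0, 1.3, 7.0]
opening: 0.694
gripper_force: 68.5
```

Home. Release, rise and move clear, back towards the robot.

Call:
{"method": "step_arm", "body": {
  "rows": [
    [0,[0,0,0],0],
    [1,[0,0,0],0],
    [1,[0,0,0],0],
    [1,[0,0,0],0],
    [1,[0,0,0],0]
  ]
}}

```text
time: 29.47
ee_pos: [611.0, -203.1, 40.4]
tcp_rot: [-3.141, 0.001, 3.093]
force: [-0.7, 0.5, -0.2]
opening: 0.999
gripper_force: 0.0
```

Call:
{"method": "step_arm", "body": {
  "rows": [
    [1,[0,0,0],0],
    [1,[0,0,-0.5],0],
    [1,[0,0,-0.8],0],
    [1,[0,0,-1],0],
    [1,[0,0,-1],0]
  ]
}}

```text
time: 29.88
ee_pos: [610.4, -202.9, 123.2]
tcp_rot: [3.141, -0.001, 3.093]
force: [-0.2, -0.5, 0.8]
opening: 0.998
gripper_force: 0.0
```

Call:
{"method": "step_arm", "body": {
  "rows": [
    [1,[0,0,-1],0],
    [1,[0,0,-1],0],
    [1,[0.8,-0.8,-1],0],
    [1,[0.9,-0.8,0],0],
    [1,[0.9,-0.8,0],0]
  ]
}}

```text
time: 30.3
ee_pos: [543.0, -260.4, 199.4]
tcp_rot: [-3.14, 0.003, 3.094]
force: [-1.1, -0.5, 0.2]
opening: 1.002
gripper_force: 0.0
```

Call:
{"method": "step_arm", "body": {
  "rows": [
    [1,[0.9,-0.8,0],0],
    [1,[0.9,-0.8,0],0],
    [1,[0.9,-0.8,0],0],
    [1,[0.9,-0.6,0],0],
    [1,[0,0,0],0]
  ]
}}

```text
time: 30.72
ee_pos: [446.2, -332.4, 198.0]
tcp_rot: [-3.141, -0.001, 3.09]
force: [0.5, 0.2, -0.3]
opening: 0.996
gripper_force: 0.0
```

```bash
python3 -c "
from h import *
a=get_image('scene');b=get_image('top')
c=lambda im,x,y,w,h,W,H:cv2.resize(im[y:y+h,x:x+w],(W,H),interpolation=cv2.INTER_CUBIC)
cv2.imwrite('pics/z.png',np.vstack([c(a,190,120,280,230,800,300*2-0)[:300*2][::2] if 0 else c(a,200,130,266,130,800,300) ,c(b,140,90,320,160,800,300)]))"
```

```text
(no output)
```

View pics/z.png

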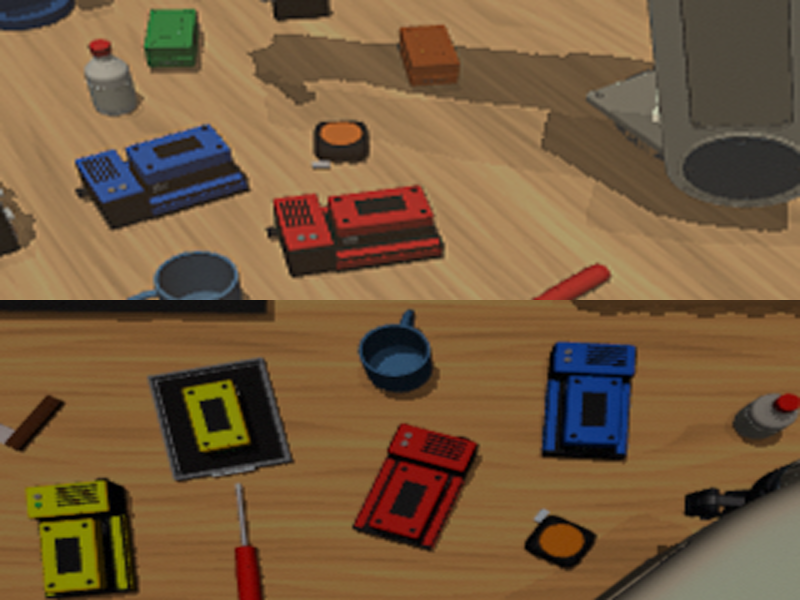

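All three packs are seated in their own-colour chargers with the terminal end to the hood. The charged pack stands in the tray at about (215,415), and the mug and glue bottle have not moved.

```bash
python3 -c "
from cell import *;print(finish_job())"
```

```text
the job is handed in; nothing more can be done
None
```

The job is handed in: the full yellow pack stands in the tray, the yellow, red and blue empties are seated in their own chargers terminal end to the hood, and the mug and glue bottle were not disturbed (about 31 s of the 104 s used).

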